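# Close the test jig over an asphalt core

### The arm

A 6-joint arm with a two-finger parallel gripper is mounted at the origin on the work surface. World frame = base frame: x ahead of the robot, y to its left, z up, the work surface at z = 0. Lengths are in mm, angles in rad, forces in N, time in s.
With the tool pointing down it reaches from about 375 to 975 mm from the base axis. Payload 3.8 kg.
Tool frame: the origin (TCP) lies at the very end of the fingers, on their centre line; the grasp point (between the pads) lies tcp_to_grasp behind it (tcp_to_grasp is the distance from the TCP to the grasp point, in mm); z points along the fingers, x is the direction in which the jaws open and shut, and the axes are right-handed (so a half turn about z gives the same grasp; the last joint's range is limited). The gripper opens to 85 mm and grips with 20 to 120 N. Pads are 22 mm wide; open, the fingers measure 114 mm over their backs; the gripper's body (76 mm by 85 mm) begins 54 mm behind the grasp point. The pads swing forward as they close: fully open they stand 13 mm farther back than shut.
Start: joints at [-1.234, 0.264, 1.604, -0, 1.274, -0.037], TCP at [246.474, -628.385, 193.38] pointing down, gripper open.
Joint ranges: [-2.63, 2.63], [-0.94, 2.18], [0.31, 2.57], [-1.31, 4.45], [0, 2.66], [-2.55, 2.55]. Speed limits (rad/s): [2.57, 2.57, 3.14, 3.14, 3.14, 3.14].

### API

Orientations are given as a unit quaternion [x, y, z, w].
In Python, from cell import sense, read_camera, camera_info, sign_off, tcp_to_grasp gives the robot as it stands. The module is installed in compiled form; this text tells all that it offers.
- The arm moves only by the tool drive_tool, never from a script. Its argument "deltas" is a list of rows, each a list of 3 entries, a list of its own where there are three numbers: the shift along the tool's x, y, z in cm, then the turn, a rotation vector about the tool's x, y, z in degrees, then the opening, from 0 (shut) to 1 (fully open). In form: [[[dx, dy, dz], [ax, ay, az], grip], ...]. A call has 1 to 5 rows; each row is the pose to reach, as a shift and turn from the pose commanded when the call began, along the tool's axes at that moment; what a row does not reach only later rows make up. A row lasts 1/12 s, in which the tool goes at most 41.7 mm and 7.16 degrees, less where a joint would pass 70% of its speed; a pose out of reach is approached as far as the arm can. A call with a gripper value outside its range is refused whole. The fingers move at their own pace and stop on an object; "grip_force" is the grip in N (left out, the last holds). Time passes only in rows, so rows that repeat a pose let the fingers close. It gives the time, the measured TCP pose, the force and the opening at its end, in the units of the state.
- sense(): the state, without advancing time (a new reading comes with each control period).
- read_camera(name): name is "side" or "top"; returns (picture, depth): 400x640x3 uint8, red, green, blue; 400x640 float32, mm along the optical axis (not along the pixel's ray), 0 where there is no reading.
- camera_info(name): a dict with "fx", "fy", "cx", "cy" (pixels), "dist_coeffs" ([k1, k2, p1, p2, k3] as OpenCV has them; the pictures are not rectified), "extrinsics" (4x4, takes a point from world to camera coordinates). Camera axes: x right, y down, z forward; pixel columns grow to the right and rows downward; lengths in mm; the calibration is good to about 2 mm. A picture is of the moment at which its call begins. camera_info takes no time and is no camera call.
- sign_off(): hands the job in, once; it reports no verdict.
The state is a dict: "time": time; "joint_pos": joint angles; "dq": joint speeds; "tau": joint torques, N m; "tool_pos": TCP position; "eef_rot": TCP orientation; "contact_force": force on the tool from outside, world axes, zero at the start; "wrist_torque": the same for the moment, N m; "grip_width": finger opening in mm.
Only numpy, scipy, OpenCV 4.12 (cv2) and the standard library are available. Lean on these libraries where they do the work, as an engineer would, in place of code of your own. Each camera call takes 0.05 s, during which the arm holds its last target.

### The job

The asphalt core in the two-pin test jig has been centred, so lift the centring yoke off it and hang the yoke over the rail, with its legs either side of the bar and the bar fully home in the notch under the yoke. Then lower the top platen gently and level over the jig's two guide pins until it lies flat on the core and let go. Keep the core central in the jig, and do not disturb the other things on the bench.

Things in the scene. Friction and masses are not known exactly. Their poses are not given: they have to be found in the camera images.
- jig: fixed test jig: dark steel base plate 150 (x) x 210 (y) x 20 mm with two upright steel guide pins at y = -80 and +80 mm (x = 0). Pins 16 mm diameter up to 105 mm above the bench, then tapering to 6 mm at their tips, 120 mm above the bench. Origin: centre of the base plate's underside, on the bench, z up
- core: loose asphalt core, a dark speckled disc 100 mm diameter x 60 mm high, 1.1 kg, standing flat on the jig's base plate between the pins, so its top is 80 mm above the bench. Origin: centre of its underside
- yoke: loose centring yoke, 0.4 kg: steel strip 40 mm wide (y) bent to an inverted U 124 mm wide over all (x), at first astride the core, feet on the base plate. Legs 80 mm long, 6 mm thick; web 80 to 85 mm above the feet; on its middle a square black grip block 24 x 24 mm, 85 to 121 mm above the feet. Origin: midway between the feet at foot level, z up. Half a turn about z is no matter
- yoke_notch (a point): middle of the notch under the yoke's web, at the web's underside (80 mm above the yoke's origin). The notch runs along the yoke's y; its sloping sides are about 20 mm apart at the web and 44 mm apart at the mouth, 13 mm below
- rail: fixed rail stand on one side of the jig, left or right: horizontal steel bar 18 mm diameter along its y, top 150 mm above the bench, between two grey posts 155 mm high at y = -118 and +118 mm (222 mm clear), each on a foot 110 mm long in x. Origin: on the bench below the bar's middle
- rail_top (a point): middle of the bar's top line, 150 mm above the bench; y along the bar; when the yoke hangs right, its notch point lies on this line
- platen: loose aluminium top platen, 0.7 kg: plate 100 (x) x 200 (y) x 16 mm with through holes of 18 mm diameter at y = -80 and +80 mm (x = 0), and a square boss 32 x 32 mm on its middle, 16 to 56 mm above its underside. Starts flat on the bench across the jig from the rail. Origin: centre of its underside, z up. Half a turn about z is no matter
- spare_core: spare asphalt core, disc 100 mm diameter x 45 mm, standing on the bench beyond the jig; not part of the job. Origin: centre of its underside
- small_core: spare asphalt core, 75 mm diameter x 70 mm, on the bench beyond the jig; not part of the job. Origin: centre of its underside
- caliper: digital caliper lying flat on the bench between robot and jig, 210 mm long, 13 mm high; not part of the job. Origin under the middle of its beam, which runs along its y
- jar: white plastic jar, 76 mm diameter x 90 mm, beyond the jig; not part of the job. Origin: centre of its underside
- pot: open black pot, 84 mm across, 100 mm high, beyond the jig; not part of the job. Origin: centre of its underside
- brush: hand brush lying flat on the bench near the robot; not part of the job. Origin under it, x along it
- spatula: spatula lying flat on the bench near the robot; not part of the job. Origin under it, x along it
Not all that is in view belongs to the job. What is shaped like the yoke but pink is not meant.

How it is judged:
By the outcome, as a careful person would: the job done as asked, in the order asked, and still so for the second after the job is handed in, with the robot touching nothing.
It also fails if it takes over 66 s, if anything falls off the work surface, if the arm or the gripper's body presses on something with over 40 N, if the wrist force passes 120 N, or if a joint passes its speed limit or range.

## Working session

There is one attempt and no reset: what is moved stays moved. The work goes in short steps, Python scripts to look and compute and a tool call to move; the robot and the scene stay as the last step left them, time stands still between calls to the robot, and variables do not carry over. Pictures are saved under pics/ and viewed, and the job is handed in when it is done.

Besides the shell and the picture viewer there is one more tool, called after "Request:" by a JSON object that holds its "fn" and its "kwargs". drive_tool: Moves the arm, as the interface text tells. Its arguments: {"type":"object","properties":{"deltas":{"type":"array","items":{"type":"array"}},"grip_force":{"type":"number"}},"required":["deltas"]}

```bash
mkdir -p pics
python3 - <<'E'
from cell import *
import cv2,numpy as np
s=sense();print(s);print(tcp_to_grasp)
for n in("side","top"):
    i=camera_info(n);print(n,i)
    p,d=read_camera(n);np.savez(f"pics/{n}0.npz",p=p,d=d)
    cv2.imwrite(f"pics/{n}0.png",p[:,:,::-1])
    print((d>0).mean())
E
```

```text
{'time': 0.0, 'joint_pos': array([-1.23389128e+00,  2.64782658e-01,  1.60539024e+00, -3.28400632e-05,
        1.27365832e+00, -3.69251187e-02]), 'dq': array([ 0.00034617, -0.00023988,  0.00025955, -0.0011143 ,  0.0004268 ,
       -0.00027727]), 'tau': array([ 7.60823987e-04, -5.15110838e+01, -3.67313254e+01,  6.73699219e-05,
        1.29003549e-02, -3.94032753e-06]), 'tool_pos': array([ 246.20207292, -627.62710276,  192.03344092]), 'eef_rot': array([ 8.26193384e-01, -5.63385516e-01, -9.10145921e-04, -6.51668540e-04]), 'contact_force': array([-0.00396153,  0.0989994 , -0.26204557]), 'wrist_torque': array([0.02742473, 0.07661111, 0.00522688]), 'grip_width': 85.07766881003829}
18.700000000000003
side {'fx': 432.4365180945137, 'fy': 432.4365180945137, 'cx': 315.91574514845195, 'cy': 192.0793859909936, 'dist_coeffs': array([0.01896964, 0.        , 0.        , 0.        , 0.        ]), 'extrinsics': array([[-9.94840953e-01, -9.87953087e-02, -2.30426734e-02,
         4.99353454e+02],
       [-3.54327570e-02,  5.51224797e-01, -8.33604068e-01,
         1.60900707e+02],
       [ 9.50578642e-02, -8.28487000e-01, -5.51881593e-01,
         1.35066526e+03],
       [ 0.00000000e+00,  0.00000000e+00,  0.00000000e+00,
         1.00000000e+00]])}
0.99578515625
top {'fx': 445.791434348522, 'fy': 445.791434348522, 'cx': 318.3325127589135, 'cy': 202.33448861442056, 'dist_coeffs': array([-0.11986241,  0.        ,  0.        ,  0.        ,  0.        ]), 'extrinsics': array([[ 2.47005261e-02, -9.99401821e-01,  2.42050319e-02,
        -9.73117006e+01],
       [-9.97201173e-01, -2.63408077e-02, -6.99713022e-02,
         4.96398110e+02],
       [ 7.05670269e-02, -2.24089582e-02, -9.97255300e-01,
         1.60874396e+03],
       [ 0.00000000e+00,  0.00000000e+00,  0.00000000e+00,
         1.00000000e+00]])}
0.99595703125
```

View pics/side0.png

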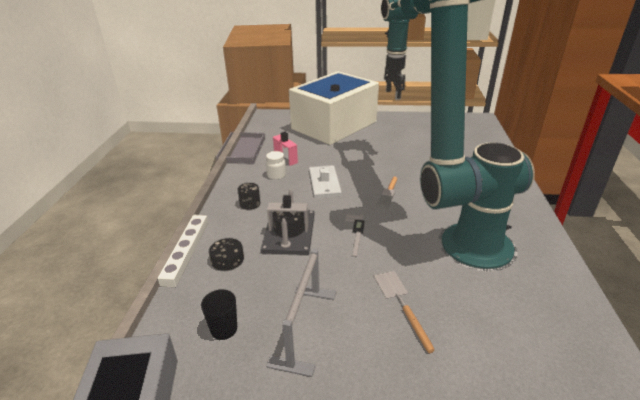

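View pics/top0.png

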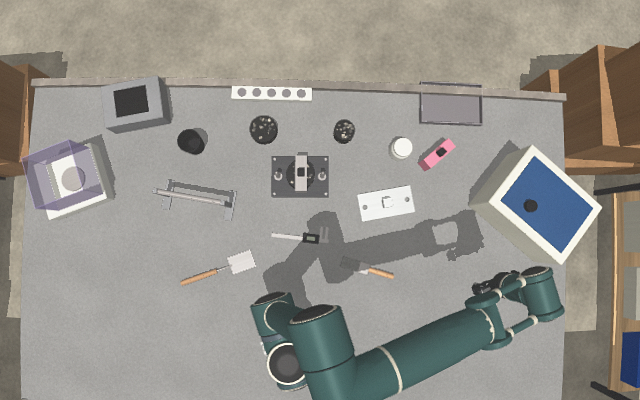

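```bash
cat > h.py <<'E'
from cell import *
import cv2,numpy as np
def cloud(n,d):
    i=camera_info(n);K=np.array([[i['fx'],0,i['cx']],[0,i['fy'],i['cy']],[0,0,1.]])
    v,u=np.mgrid[:400,:640];p=np.stack([u,v],-1).reshape(-1,1,2).astype(np.float64)
    q=cv2.undistortPoints(p,K,i['dist_coeffs']).reshape(400,640,2)
    c=np.dstack([q*d[...,None],d]);E=i['extrinsics']
    return (c-E[:3,3])@E[:3,:3]
def ray(n,px,z):
    i=camera_info(n);K=np.array([[i['fx'],0,i['cx']],[0,i['fy'],i['cy']],[0,0,1.]])
    q=cv2.undistortPoints(np.array(px,float).reshape(-1,1,2),K,i['dist_coeffs']).reshape(-1,2)
    E=i['extrinsics'];R=E[:3,:3];o=-R.T@E[:3,3]
    D=np.c_[q,np.ones(len(q))]@R
    return o+D*((z-o[2])/D[:,2])[:,None]
def crop(n,p,x0,y0,w,h,k,name):
    cv2.imwrite(f"pics/{name}.png",cv2.resize(p[y0:y0+h,x0:x0+w,::-1],None,fx=k,fy=k,interpolation=cv2.INTER_CUBIC))
E
python3 - <<'E'
from h import *
t=np.load('pics/top0.npz');s=np.load('pics/side0.npz')
crop('top',t['p'],145,130,130,95,6,'topL');crop('top',t['p'],260,130,165,100,4.8,'topR')
crop('side',s['p'],200,150,180,130,4.4,'sideC');crop('side',s['p'],250,230,100,150,4,'sideR')
C=cloud('top',t['d']);
print('bench',[np.round(C[v,u],1) for u,v in((240,220),(400,240),(360,170),(220,150))])
C=cloud('side',s['d']);
print('bench',[np.round(C[v,u],1) for u,v in((240,280),(350,300),(360,190),(380,250))])
E
```

```text
bench [array([427.2, 201.5,   0.9]), array([ 368.2, -390.8,    1.2]), array([ 625.8, -238. ,   -6.6]), array([686.9, 287.6,  -4.4])]
bench [array([7.000e+02, 2.109e+02, 1.000e-01]), array([383.3, 263.5,   1.8]), array([ 364.1, -286.5,   -2.5]), array([297.7,  48.1,  -3.1])]
```

View pics/topL.png

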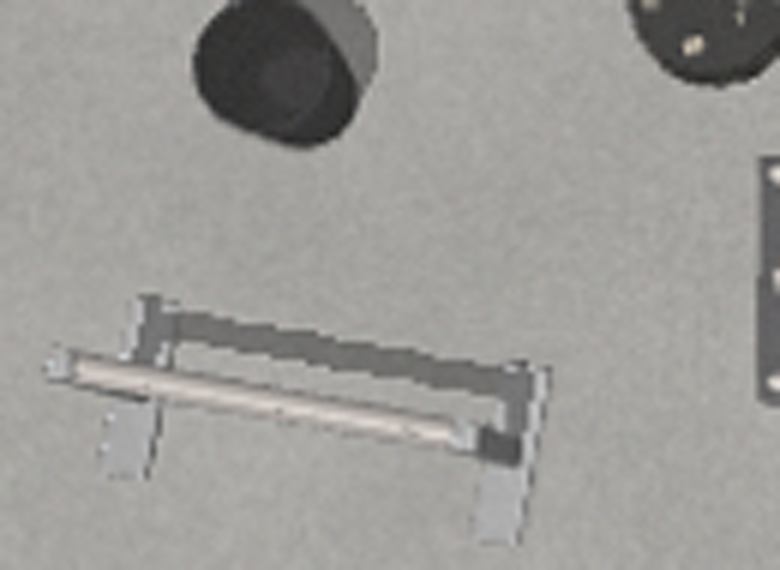

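View pics/topR.png

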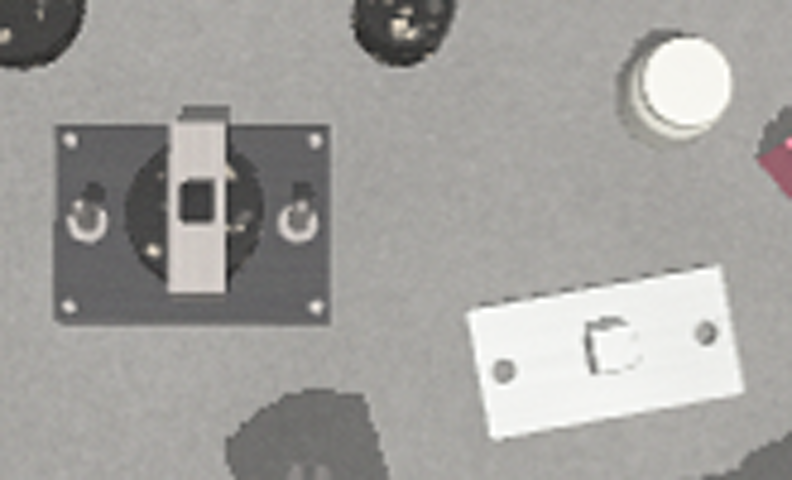

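View pics/sideC.png

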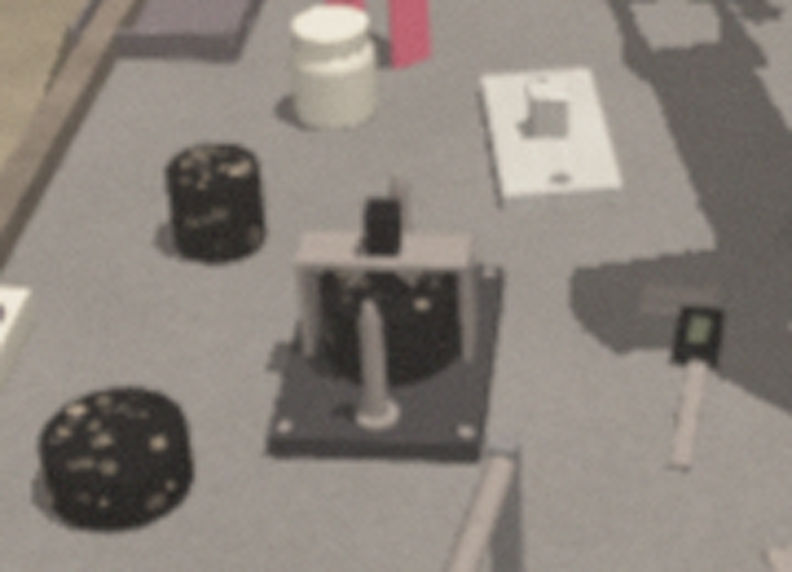

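View pics/sideR.png

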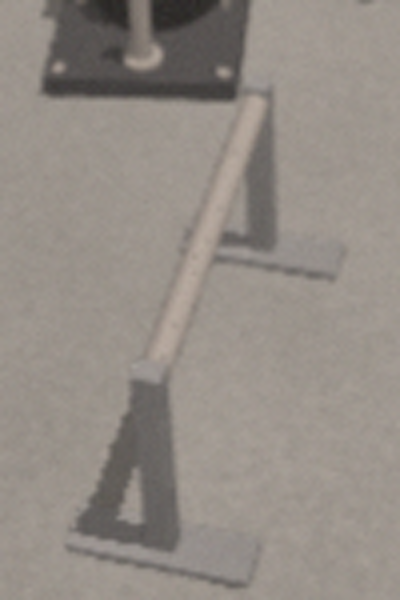

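```bash
cat > meas.py <<'E'
from h import *
def comp(m,x0,y0,x1,y1):
    z=np.zeros_like(m,np.uint8);z[y0:y1,x0:x1]=m[y0:y1,x0:x1]
    n,l,st,ce=cv2.connectedComponentsWithStats(z)
    k=1+np.argmax(st[1:,4]);return (l==k).astype(np.uint8),st[k],ce[k]
def rect(n,m,z):
    c=max(cv2.findContours(m,cv2.RETR_EXTERNAL,cv2.CHAIN_APPROX_NONE)[0],key=cv2.contourArea)
    W=ray(n,c.reshape(-1,2),z)[:,:2].astype(np.float32)
    r=cv2.minAreaRect(W);return np.round(r[0],1),np.round(r[1],1),round(r[2],1)
E
python3 - <<'E'
from meas import *
p=np.load('pics/top0.npz')['p'];hsv=cv2.cvtColor(p,cv2.COLOR_RGB2HSV);V=hsv[...,2]
for (u,v) in((275,160),(300,190),(300,160),(300,172),(360,200),(390,195),(190,194),(240,210),(385,203),(165,191)):print((u,v),p[v,u])
m,st,ce=comp(V>215,350,180,420,225);print('platen',st,ce,rect('top',m,16))
m,st,ce=comp((V<115),265,150,335,202);print('jig',st,ce,rect('top',cv2.morphologyEx(m,cv2.MORPH_CLOSE,np.ones((9,9))),20))
m,st,ce=comp((V>150),293,153,309,193);print('yokeweb',st,ce,rect('top',m,105))
m,st,ce=comp((V<80),296,164,306,178);print('block',st,ce,ray('top',ce,141))
E
```

```text
(275, 160) [144 141 141]
(300, 190) [204 200 194]
(300, 160) [205 198 193]
(300, 172) [67 67 68]
(360, 200) [242 243 241]
(390, 195) [241 242 239]
(190, 194) [146 145 142]
(240, 210) [170 168 165]
(385, 203) [245 246 244]
(165, 191) [173 166 161]
platen [ 357  186   58   35 1345] [385.72416357 203.06542751] (array([ 503.3, -332.9]), array([ 98.8, 198.9]), 11.6)
jig [ 271  156   57   42 1711] [298.80479252 176.78316774] (array([592.3, -11.5]), array([151.6, 205. ]), 1.3)
yokeweb [293 153  16  38 370] [300.4        172.15675676] (array([598.9, -20.2]), array([132. ,  49.9]), 4.9)
block [298 168   6   8  48] [300.5 171.5] [[593.23998492 -18.7908421  141.        ]]
```

```bash
cat >> meas.py <<'E'
def up(img,x0,y0,x1,y1,k=8):
    g=cv2.resize(img[y0:y1,x0:x1].astype(np.float32),None,fx=k,fy=k,interpolation=cv2.INTER_CUBIC);return g
def px(pts,x0,y0,k=8): return (np.asarray(pts,float)+0.5)/k-0.5+[x0,y0]
def cont(img,box,thr,dark=False,close=0,k=8):
    g=up(img,*box,k);m=((g<thr) if dark else (g>thr)).astype(np.uint8)
    if close:m=cv2.morphologyEx(m,cv2.MORPH_CLOSE,np.ones((close,close)))
    c=max(cv2.findContours(m,cv2.RETR_EXTERNAL,cv2.CHAIN_APPROX_NONE)[0],key=cv2.contourArea)
    return px(c.reshape(-1,2),box[0],box[1],k),m
def fit(n,c,z):
    W=ray(n,c,z)[:,:2].astype(np.float32);r=cv2.minAreaRect(W);M=cv2.moments(W.reshape(-1,1,2))
    return 'c',np.round(r[0],1),'cen',np.round([M['m10']/M['m00'],M['m01']/M['m00']],1),np.round(r[1],1),round(r[2],2)
E
python3 - <<'E'
from meas import *
p=np.load('pics/top0.npz')['p'];V=p.max(2)
c,_=cont(V,(350,178,422,228),205);print('platen',fit('top',c,16))
for b in((360,202,371,213),(401,193,413,205)):
    c,_=cont(V,b,190,True);print(' hole',fit('top',c,16))
c,_=cont(V,(264,148,336,203),128,True,close=41);print('jig',fit('top',c,20));c0=c
c,_=cont(V,(290,152,312,194),165,False,close=81);print('web',fit('top',c,105))
c,m=cont(V,(294,163,307,181),130,True);print('block',fit('top',c,141));cv2.imwrite('pics/m.png',m*255)
# pins: bright base ring? 
# rail bar
g=up(V,150,180,240,216);cv2.imwrite('pics/rail_up.png',g)
E
```

```text
platen ('c', array([ 503.4, -333.1]), 'cen', array([ 503.2, -333. ]), array([101.4, 201.6]), 11.88)
 hole ('c', array([ 486.5, -254.6]), 'cen', array([ 486.8, -254.6]), array([17.5, 15.7]), 1.03)
 hole ('c', array([ 519.8, -411. ]), 'cen', array([ 519.9, -411.1]), array([16.6, 17.3]), 46.41)
jig ('c', array([599.7, -13. ]), 'cen', array([590.3, -13.7]), array([167.9, 210.6]), 1.36)
web ('c', array([595.1, -18.2]), 'cen', array([602.4, -22.8]), array([146.7,  76.3]), 1.61)
block ('c', array([593.5, -18.8]), 'cen', array([593.2, -19. ]), array([30.8, 25. ]), 1.65)[ WARN:0@0.181] global loadsave.cpp:1063 imwrite_ Unsupported depth image for selected encoder is fallbacked to CV_8U.
```

View pics/rail_up.png

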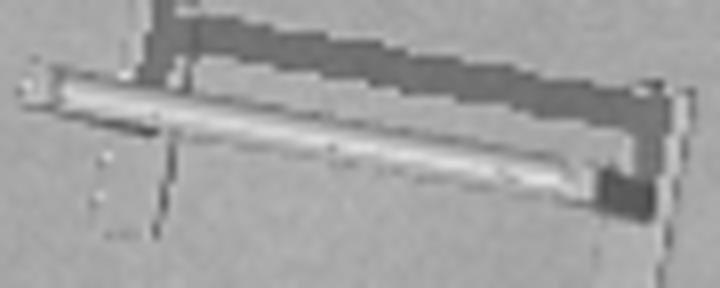

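Run:
```python
from meas import *
p=np.load('pics/top0.npz')['p'];V=p.max(2)
E=camera_info('top')['extrinsics'];print('cam',-E[:3,:3].T@E[:3,3])
E=camera_info('side')['extrinsics'];print('camS',-E[:3,:3].T@E[:3,3])
B=[]
for b in((270,154,279,163),(321,154,331,163),(270,189,279,197),(321,189,331,197)):
    g=up(V,*b);w=np.clip(g-130,0,None);y,x=np.mgrid[:g.shape[0],:g.shape[1]]
    m=np.zeros_like(w);  iy,ix=np.unravel_index(w[8:-8,8:-8].argmax(),w[8:-8,8:-8].shape);iy+=8;ix+=8
    w=w*(np.hypot(x-ix,y-iy)<16)
    q=px([(x*w).sum()/w.sum(),(y*w).sum()/w.sum()],b[0],b[1]);W=ray('top',q,20)[0];B.append(W[:2]);print('bolt',q.round(2),W.round(1))
B=np.array(B);print('mean',B.mean(0));print('yaw', [np.degrees(np.arctan2(-(a-b)[0],(a-b)[1])) for a,b in((B[0],B[1]),(B[2],B[3]))])
# base plate edge lines: profile scans
g=V.astype(float)
def edge_rows(cols,r0,r1,thr):
    out=[]
    for c in cols:
        pr=g[r0:r1,c];d=np.where((pr[:-1]-thr)*(pr[1:]-thr)<0)[0]
        if len(d):i=d[0];out.append((c,r0+i+(thr-pr[i])/(pr[i+1]-pr[i])))
    return out
def edge_cols(rows,c0,c1,thr):
    out=[]
    for r in rows:
        pr=g[r,c0:c1];d=np.where((pr[:-1]-thr)*(pr[1:]-thr)<0)[0]
        if len(d):i=d[0];out.append((c0+i+(thr-pr[i])/(pr[i+1]-pr[i]),r))
    return out
def rep(n,e,z):
    W=ray('top',e,z);print(n,len(e),np.median(W,0).round(1),W[:,:2].std(0).round(1))
rep('far',edge_rows([280,284,288,312,316,320],150,160,128),20)
rep('near',edge_rows(range(280,320,3),193,203,128),20)
rep('left',edge_cols(range(165,188,2),266,277,128),20)
rep('right',edge_cols(range(165,188,2),323,333,128),20)
rep('web left',edge_cols(list(range(158,167))+list(range(180,190)),291,300,150),105)
rep('web right',edge_cols(list(range(158,167))+list(range(180,190)),302,310,150),105)
rep('web far',edge_rows(range(297,305),150,160,150),105)
rep('web near',edge_rows(range(297,305),185,197,150),105)
rep('blk far',edge_rows(range(299,303),163,172,130),141)
rep('blk near',edge_rows(range(299,303),172,182,130),141)
rep('blk L',edge_cols(range(169,174),294,300,130),141)
rep('blk R',edge_cols(range(169,174),301,308,130),141)
```

```text
cam [ 383.88814894  -48.12768745 1641.41749654]
camS [ 374.08706668 1079.64993256  891.0412205 ]
bolt [274.21 158.63] [655.2  81.4  20. ]
bolt [325.24 158.74] [ 660. -106.   20.]
bolt [273.9  193.38] [527.1  78.3  20. ]
bolt [325.41 193.43] [ 531.9 -109.6   20. ]
mean [593.54174097 -13.96729953]
yaw [np.float64(1.4676141327065548), np.float64(1.4642808976542547)]
far 6 [669.5 -12.9  20. ] [ 1.7 60. ]
near 13 [515.9  -9.9  20. ] [ 1.2 45.5]
left 12 [590.6  91.   20. ] [25.5  0.6]
right 12 [ 596.  -117.7   20. ] [25.5  6.9]
web left 19 [568.   2. 105.] [40.5  2.4]
web right 19 [569.1 -39.4 105. ] [40.5  1.8]
web far 8 [669.2 -16.1 105. ] [2.4 7.9]
web near 8 [531.8 -19.9 105. ] [0.3 7.9]
blk far 3 [608.7 -16.7 141. ] [0.1 4.2]
blk near 4 [578.2 -19.2 141. ] [0.1 3.8]
blk L 5 [594.4   1.9 141. ] [4.8 0.3]
blk R 5 [595.3 -31.2 141. ] [4.8 0.1]
```

Run:
```python
from meas import *
for n in('top','side'):
    f=np.load(f'pics/{n}0.npz');C=cloud(n,f['d']);
    # bench bias near
    M=(C[...,0]>450)&(C[...,0]<620)&(C[...,1]>170)&(C[...,1]<460)
    b=M&(abs(C[...,2])<25);bias=np.median(C[b][:,2])
    R=M&(C[...,2]>120)&(C[...,2]<180)
    Q=C[R];print(n,'bench',bias.round(1),len(Q),'z med',np.median(Q[:,2]).round(1))
    q=Q[(Q[:,1]>205)&(Q[:,1]<400)]
    k=cv2.fitLine(q[:,:2].astype(np.float32),cv2.DIST_HUBER,0,0.01,0.01).ravel();print(' line',k.round(3),'x at y=300',(k[2]+(300-k[3])*k[0]/k[1]).round(1),'slope dx/dy',(k[0]/k[1]).round(4))
    v,u=np.where(R);print(' u',u.min(),u.max(),'v',v.min(),v.max(),'y',Q[:,1].min().round(1),Q[:,1].max().round(1))
# intensity profiles across the bar, top view
p=np.load('pics/top0.npz')['p'].astype(int)
for c in(170,185,200,215): print(c,p[185:212,c].max(1), (p[185:212,c,0]-p[185:212,c,2]))
p=np.load('pics/side0.npz')['p'].astype(int)
for r in(270,300,330): print(r,p[r,280:325].max(1),(p[r,280:325,0]-p[r,280:325,2]))
```

```text
top bench -0.2 364 z med 147.8
 line [1.46000e-01 9.89000e-01 4.91175e+02 3.14267e+02] x at y=300 489.1 slope dx/dy 0.148
 u 159 225 v 189 205 y 233.4 459.4
side bench -0.7 571 z med 147.4
 line [1.49000e-01 9.89000e-01 4.89363e+02 3.20021e+02] x at y=300 486.3 slope dx/dy 0.1507
 u 286 317 v 249 320 y 234.9 460.0
170 [121 118 120 115 122 120 140 175 199 206 178 164 174 170 174 170 166 148
 122 107  98 128 153 173 167 169 167] [-1  1  2 -1  0 -1  9  9 13 14 11  2 -1 -1  2 -2  0  1 -1  3  1  3  3  4
  5  4  4]
185 [110 116 113 107 172 169 171 175 143 154 182 214 188 167 160 173 169 170
 170 171 177 175 171 169 171 173 176] [ 1  1  3  1  2  6  7  7  4  9 11 10 13  8  3  5  7  4  5  4  6  5  5  7
  5  6  6]
200 [165 116 116 118 118 113 111 173 170 168 167 127 165 194 222 179 160 169
 173 172 169 170 174 170 169 172 170] [ 6  4  2  3  4  1  3  7  4  7  3  8  9 12 13 11  8  4  6  4  3  5  7  5
  6  7  7]
215 [163 160 166 170 109 113 115 115 121 171 169 166 166 162 141 179 205 206
 175 154 164 168 167 164 163 166 164] [ 4  4  5  6  3  2  3  3  2  6  5  6  4  4  8 12 11 13 10  6  5  7  5  4
[... 289 characters left out ...]
22 22 19 11  9  7  7  5  5 10 13 16 16 16 17 14]
300 [158 157 157 154 155 160 159 155 153 154 157 154 149 144 161 173 180 176
 177 169 152 147 153 155 155 156 157 153 157 157 157 158 159 160 158 159
 158 158 157 162 161 158 154 157 159] [13 14 13 14 13 16 16 15 14 16 14 13 17 15 20 24 24 22 25 23 18 15 14 13
 16 16 15 13 16 15 16 14 14 15 16 17 13 16 16 16 18 14 14 15 14]
330 [154 150 121 100 105 107 106 106 102 107 105 108 139 155 161 160 161 161
 161 160 160 155 160 162 162 161 159 158 158 160 162 161 162 161 160 154
 158 162 157 156 157 158 156 158 158] [18 14 10  6  8  4  8  6  6  6  5  6 11 15 14 14 15 18 14 16 17 14 14 16
 15 18 16 15 14 16 15 13 15 16 17 13 14 14 15 17 15 14 16 15 16]
```

Run:
```python
from meas import *
for n in('top','side'):
    f=np.load(f'pics/{n}0.npz');C=cloud(n,f['d'])
    R=(C[...,0]>440)&(C[...,0]<620)&(C[...,1]>170)&(C[...,1]<560)&(C[...,2]>120)&(C[...,2]<180)
    Q=C[R];d=np.array([.149,.989]);s=Q[:,:2]@d;print(n,'along',np.percentile(s,[0,.5,1,99,99.5,100]).round(1))
W=ray('top',[(170,193.4),(185,196),(200,198.5),(215,201.5)],141);print(W.round(1));k=np.polyfit(W[:,1],W[:,0],1);print(k, np.polyval(k,300),np.polyval(k,345))
W=ray('side',[(307.6,270),(296.7,300)],141);print(W.round(1));k=np.polyfit(W[:,1],W[:,0],1);print(k, np.polyval(k,300),np.polyval(k,345))
p=np.load('pics/side0.npz')['p'];crop('side',p,255,240,70,140,4.2,'a')
# yoke slope of web edges, top
g=np.load('pics/top0.npz')['p'].max(2).astype(float)
for c0,c1 in((291,300),(302,310)):
    o=[]
    for r in list(range(157,167))+list(range(180,190)):
        pr=g[r,c0:c1];d=np.where((pr[:-1]-155)*(pr[1:]-155)<0)[0]
        if len(d):i=d[0];o.append((c0+i+(155-pr[i])/(pr[i+1]-pr[i]),r))
    W=ray('top',o,105);k=cv2.fitLine(W[:,:2].astype(np.float32),cv2.DIST_HUBER,0,.01,.01).ravel();print('yaw',np.degrees(np.arctan(k[1]/k[0])),W[:,1].round(1))
```

```text
top along [302.6 303.4 303.4 547.9 551.4 552. ]
side along [302.7 305.8 308.6 555.  555.3 555.7]
[[507.2 423.  141. ]
 [499.6 370.8 141. ]
 [492.5 318.9 141. ]
 [483.7 267.3 141. ]]
[1.49666026e-01 4.44104238e+02] 489.0040457318245 495.7390168828306
[[489.3 302.1 141. ]
 [503.  400.7 141. ]]
[1.38366899e-01 4.47539315e+02] 489.04938455943125 495.27589502747463
yaw 1.1453356 [2.7 2.5 2.6 1.6 1.7 2.9 2.7 2.6 2.6 2.6 1.1 1.1 7.8 0.8 0.7 0.6 0.7 0.3
 0.2 1. ]
yaw 1.5651731 [-36.9 -37.  -37.1 -37.1 -37.3 -37.3 -37.5 -39.  -42.1 -44.5 -39.  -39.1
 -39.3 -39.4 -39.5 -39.6 -39.6 -39.6 -39.8 -40.1]
```

```bash
cat > plan.py <<'E'
import sys,numpy as np
from scipy.spatial.transform import Rotation as R
from cell import sense
# usage: plan.py x y z yaw_deg(tool x heading), tool pointing down
def target(yaw):
    a=np.radians(yaw);c,s=np.cos(a),np.sin(a)
    return R.from_matrix(np.array([[c,s,0],[s,-c,0],[0,0,-1.]]))
s=sense();Rm=R.from_quat(s['eef_rot'])
x=np.array([float(v) for v in sys.argv[1:4]]);T=target(float(sys.argv[4]))
d=Rm.inv().apply(x-s['tool_pos'])/10
r=np.degrees((Rm.inv()*T).as_rotvec())
xa=Rm.as_matrix()[:,0]
print('t',round(s['time'],2),'pos',s['tool_pos'].round(1),'yaw',np.degrees(np.arctan2(xa[1],xa[0])).round(2),'F',s['contact_force'].round(1),'M',s['wrist_torque'].round(2),'w',round(s['grip_width'],1))
print('shift cm',d.round(2),'turn',r.round(2))
E
python3 plan.py 595.5 -19 230 1.4
```

```text
t 0.1 pos [ 246.3 -627.7  192.2] yaw -68.58 F [0.1 0.3 0.2] M [ 0.   -0.03  0.01] w 85.4
shift cm [-43.92 -54.74  -3.69] turn [ -0.07   0.1  -69.98]
```

Request:
{"fn": "drive_tool", "kwargs": {"deltas": [[[0,0,-4],[0,0,-7],1],[[-2.6,-3.2,-4],[0,0,-14],1],[[-5.2,-6.4,-4],[0,0,-21],1],[[-7.8,-9.7,-4],[0,0,-28],1],[[-10.4,-13,-4],[0,0,-35],1]]}}

```text
time: 0.52
tool_pos: [329.4, -483.1, 233.0]
eef_rot: [0.958, -0.287, -0.0, -0.0]
contact_force: [1.4, -0.3, -0.4]
grip_width: 85.3
```

```bash
python3 plan.py 595.5 -19 230 1.4
```

```text
t 0.52 pos [ 329.4 -483.1  233. ] yaw -33.31 F [ 1.4 -0.3 -0.4] M [0.08 0.02 0.  ] w 85.3
shift cm [ -3.25 -53.4    0.32] turn [-3.000e-02  2.000e-02 -3.471e+01]
```

Request:
{"fn": "drive_tool", "kwargs": {"deltas": [[[-0.2,-4,0],[0,0,-6],1],[[-0.5,-8,0],[0,0,-12],1],[[-0.8,-12,0],[0,0,-18],1],[[-1,-16,0],[0,0,-24],1],[[-1.2,-20,0],[0,0,-30],1]]}}

```text
time: 0.93
tool_pos: [430.1, -309.4, 233.0]
eef_rot: [1.0, -0.029, -0.0, -0.0]
contact_force: [1.5, -0.2, -0.1]
grip_width: 85.6
```

```bash
python3 plan.py 595.5 -19 200 1.4
```

```text
t 0.93 pos [ 430.1 -309.4  233. ] yaw -3.3 F [ 1.5 -0.2 -0.1] M [ 0.   -0.03  0.04] w 85.6
shift cm [ 14.84 -29.94   3.31] turn [-0.02  0.02 -4.7 ]
```

Request:
{"fn": "drive_tool", "kwargs": {"deltas": [[[1.8,-3.6,0],[0,0,-2],1],[[3.6,-7.3,0],[0,0,-4],1],[[5.4,-11,0],[0,0,-4.7],1],[[7.2,-14.6,0],[0,0,-4.7],1],[[9,-18.2,0],[0,0,-4.7],1]]}}

```text
time: 1.35
tool_pos: [531.3, -133.4, 233.0]
eef_rot: [1.0, 0.01, -0.0, -0.0]
contact_force: [0.9, 0.2, 0.3]
grip_width: 85.5
```

Request:
{"fn": "drive_tool", "kwargs": {"deltas": [[[1.9,-3.8,0.5],[0,0,0],1],[[3.8,-7.6,1],[0,0,0],1],[[5.5,-11.4,1.5],[0,0,0],1],[[5.5,-11.4,2],[0,0,0],1],[[5.5,-11.4,2],[0,0,0],1]]}}

```text
time: 1.77
tool_pos: [583.1, -17.9, 211.2]
eef_rot: [1.0, 0.012, -0.002, -0.0]
contact_force: [-0.6, -0.5, 0.0]
grip_width: 85.0
```

```bash
python3 plan.py 595.5 -19 160 1.4
python3 - <<'E'
from h import *
for n in('top','side'):
    p,d=read_camera(n);np.savez(f'pics/{n}1.npz',p=p,d=d);crop(n,p,*((250,130,110,85) if n=='top' else(240,100,110,160)),*((6,) if n=='top' else(3.7,)),n+'1')
E
```

```text
t 1.77 pos [583.1 -17.9 211.2] yaw 1.37 F [-0.6 -0.5  0. ] M [ 0.02 -0.    0.03] w 85.0
shift cm [1.26 0.14 5.12] turn [-0.02  0.2  -0.03]
```

View pics/side1.png

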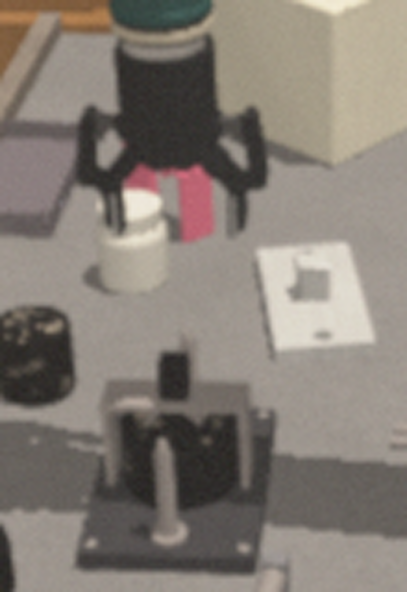

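View pics/top1.png

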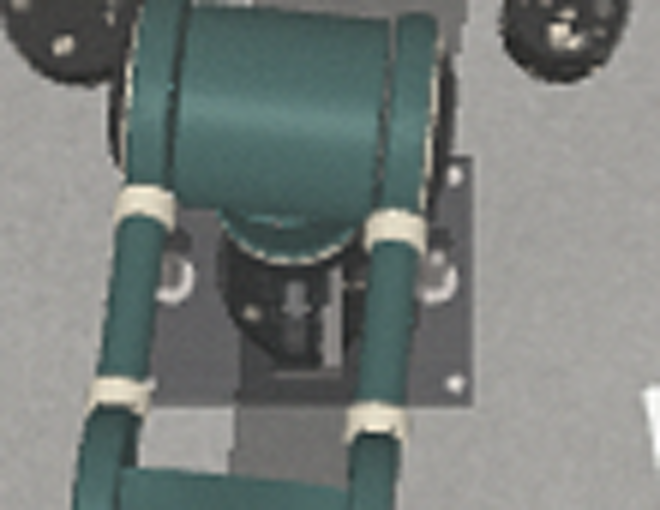

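```bash
python3 - <<'E'
from meas import *
p=np.load('pics/side0.npz')['p'].max(2)
print(p[196:208:2,278:298])
print(ray('side',[(287,196.5)],141), ray('side',[(287,206)],105))
for z,v in((123,203),):
  print(ray('side',[(283,v),(291,v)],z))
E
python3 plan.py 595.5 -19 160 1.4
```

```text
[[157 155 155 150 135  95  66  56  61  55  57  60  78 117 136 148 156 154
  154 156]
 [154 152 154 150 121  72  54  56  55  52  54  58  69 118 135 149 159 158
  159 158]
 [155 155 156 152 117  68  50  51  48  48  50  49  60 112 136 146 157 154
  158 156]
 [163 165 162 157 124  72  54  50  50  44  53  53  63 119 144 150 159 163
  160 163]
 [179 179 174 144  98  63  51  49  44  50  48  51  71 138 172 174 177 175
  174 177]
 [178 172 149 115  97  70  49  45  48  49  47  56  86 145 172 176 176 178
  179 178]]
[[590.44758268 -15.82467551 141.        ]] [[592.57715787 -15.49225777 105.        ]]
[[602.51621304  -5.56036433 123.        ]
 [577.62285431  -7.20365435 123.        ]]
t 1.87 pos [583.  -20.6 212.5] yaw 1.16 F [-0.6 -0.7  0. ] M [-0.01 -0.01  0.04] w 85.6
shift cm [ 1.27 -0.14  5.25] turn [ 0.03  0.12 -0.24]
```

Request:
{"fn": "drive_tool", "kwargs": {"deltas": [[[1,-0.1,2],[0,0,0],1],[[1,-0.1,4],[0,0,0],1],[[1,-0.1,5],[0,0,0],1],[[1,-0.1,5.2],[0,0,0],1],[[1,-0.1,5.2],[0,0,0],1]]}}

```text
time: 2.28
tool_pos: [592.6, -20.4, 160.7]
eef_rot: [1.0, 0.009, -0.001, 0.0]
contact_force: [1.2, -0.4, 0.5]
grip_width: 85.6
```

```bash
python3 plan.py 593.5 -19 109 1.4
```

```text
t 2.28 pos [592.6 -20.4 160.7] yaw 1.01 F [ 1.2 -0.4  0.5] M [-0.08 -0.03 -0.05] w 85.6
shift cm [ 0.1  -0.14  5.17] turn [-0.    0.12 -0.39]
```

Request:
{"fn": "drive_tool", "kwargs": {"deltas": [[[0.1,-0.1,1.2],[0,0,0],1],[[0.1,-0.1,2.4],[0,0,-0.3],1],[[0.1,-0.1,3.5],[0,0,-0.3],1],[[0.1,-0.1,4.5],[0,0,-0.3],1],[[0.1,-0.1,4.9],[0,0,-0.3],1]]}}

```text
time: 2.7
tool_pos: [593.1, -18.0, 109.7]
eef_rot: [1.0, 0.012, -0.002, -0.0]
contact_force: [-0.5, 0.1, -0.3]
grip_width: 85.2
```

```bash
python3 plan.py 593.5 -19 109 1.4
python3 - <<'E'
from h import *
for n in('side',):
    p,d=read_camera(n);crop(n,p,240,130,110,130,4.5,n+'2')
E
```

```text
t 2.7 pos [593.1 -18.  109.7] yaw 1.42 F [-0.5  0.1 -0.3] M [-0.04  0.01  0.01] w 85.2
shift cm [0.04 0.1  0.07] turn [-0.02  0.21  0.02]
```

View pics/side2.png

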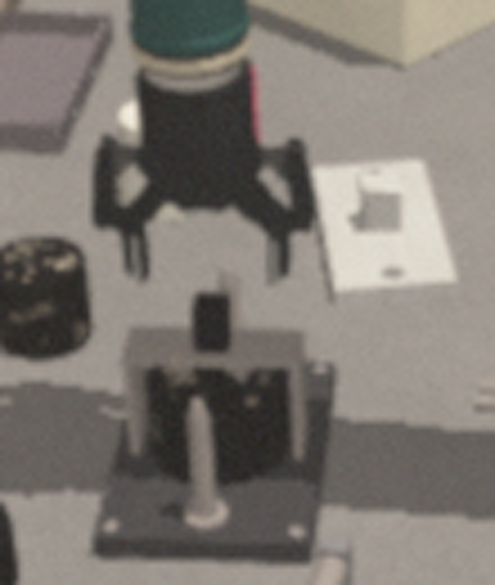

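Run:
```python
from h import *
i=camera_info('side');K=np.array([[i['fx'],0,i['cx']],[0,i['fy'],i['cy']],[0,0,1.]]);E=i['extrinsics']
P=np.array([[593+dx,-18,z] for dx in(-45,0,45) for z in(109.7,122,141,150)]+[[593,-7,141.],[593,-7,105]])
q=cv2.projectPoints(P,cv2.Rodrigues(E[:3,:3])[0],E[:3,3],K,i['dist_coeffs'])[0].reshape(-1,2)
print(np.c_[P,(q-[240,130])*4.5].round(0))
p,d=read_camera('side');crop('side',p,240,130,110,130,4.5,'side3')
print(sense()['tool_pos'],sense()['time'])
```

```text
[[548. -18. 110. 275. 337.]
 [548. -18. 122. 274. 322.]
 [548. -18. 141. 273. 300.]
 [548. -18. 150. 272. 289.]
 [593. -18. 110. 211. 334.]
 [593. -18. 122. 210. 320.]
 [593. -18. 141. 208. 297.]
 [593. -18. 150. 208. 287.]
 [638. -18. 110. 148. 332.]
 [638. -18. 122. 146. 318.]
 [638. -18. 141. 144. 295.]
 [638. -18. 150. 143. 284.]
 [593.  -7. 141. 206. 306.]
 [593.  -7. 105. 209. 349.]]
[593.44170342 -17.98660044 110.54302576] 2.8
```

View pics/side3.png

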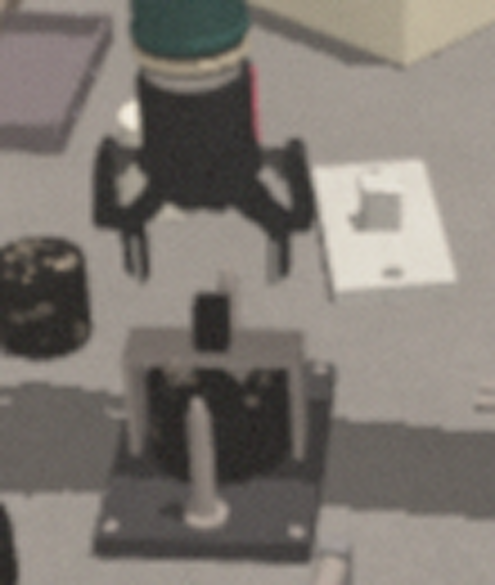

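Run:
```python
from h import *
p,d=read_camera('side');C=cloud('side',d)
m=(abs(C[...,0]-593)<80)&(abs(C[...,1]+18)<70)&(C[...,2]>112)
for v in range(176,204,2):
    r=C[v,262:312];o=m[v,262:312];u=np.where(o)[0]+262
    print(v,[(int(k),*C[v,k].round(0).astype(int)) for k in u[::4]])
```

```text
176 [(262, np.int64(659), np.int64(-1), np.int64(222)), (266, np.int64(650), np.int64(-14), np.int64(214)), (270, np.int64(634), np.int64(0), np.int64(224)), (274, np.int64(621), np.int64(5), np.int64(227)), (281, np.int64(602), np.int64(-5), np.int64(221)), (285, np.int64(589), np.int64(-2), np.int64(224)), (289, np.int64(578), np.int64(-7), np.int64(222)), (295, np.int64(559), np.int64(-1), np.int64(226)), (299, np.int64(551), np.int64(-24), np.int64(212)), (303, np.int64(538), np.int64(-22), np.int64(214)), (307, np.int64(524), np.int64(-8), np.int64(223))]
178 [(262, np.int64(660), np.int64(-2), np.int64(215)), (266, np.int64(648), np.int64(-5), np.int64(213)), (270, np.int64(636), np.int64(-4), np.int64(214)), (294, np.int64(562), np.int64(-1), np.int64(219)), (298, np.int64(551), np.int64(-5), np.int64(216)), (302, np.int64(540), np.int64(-13), np.int64(212)), (306, np.int64(527), np.int64(-6), np.int64(217))]
180 [(262, np.int64(660), np.int64(-2), np.int64(207)), (266, np.int64(648), np.int64(-3), np.int64(207)), (270, np.int64(636), np.int64(-4), np.int64(207)), (299, np.int
[... 936 characters left out ...]

192 [(269, np.int64(643), np.int64(-2), np.int64(164)), (300, np.int64(547), np.int64(-6), np.int64(166))]
194 []
196 [(283, np.int64(605), np.int64(-23), np.int64(137)), (287, np.int64(591), np.int64(-22), np.int64(139))]
198 [(282, np.int64(605), np.int64(-9), np.int64(140)), (286, np.int64(593), np.int64(-11), np.int64(138)), (290, np.int64(583), np.int64(-25), np.int64(129))]
200 [(282, np.int64(604), np.int64(-4), np.int64(136)), (286, np.int64(592), np.int64(-4), np.int64(136)), (290, np.int64(583), np.int64(-20), np.int64(125))]
202 [(282, np.int64(604), np.int64(0), np.int64(131)), (286, np.int64(593), np.int64(-5), np.int64(128)), (290, np.int64(582), np.int64(-17), np.int64(119))]
```

Run:
```python
from h import *
for f,(x,y,z) in(('side0',(246,-628,192)),('side1',(583,-18,211.5)),('top0',(246,-628,192))):
    d=np.load(f'pics/{f}.npz')['d'];C=cloud(f[:-1],d)
    m=(abs(C[...,0]-x)<75)&(abs(C[...,1]-y)<60)&(C[...,2]>100 if f!='side1' else C[...,2]>150)
    v,u=np.where(m);Q=C[m];print(f,len(Q));
    for b in range(v.min(),v.max()+1,2):
        k=v==b
        if k.sum():print(b,u[k].min(),u[k].max(),np.median(Q[k],0).round(0))
p=np.load('pics/side0.npz')['p'];crop('side',p,360,0,80,130,4,'s0g')
```

```text
side0 1709
0 382 398 [ 284. -592.  604.]
2 382 394 [ 294. -592.  597.]
4 382 389 [ 299. -589.  591.]
6 381 389 [ 300. -590.  585.]
8 381 400 [ 293. -585.  579.]
10 381 401 [ 275. -580.  573.]
12 382 402 [ 273. -583.  566.]
14 382 417 [ 247. -591.  557.]
16 383 416 [ 246. -596.  550.]
18 383 415 [ 246. -604.  541.]
20 385 409 [ 254. -597.  536.]
22 389 408 [ 248. -590.  531.]
24 389 408 [ 247. -600.  522.]
26 389 408 [ 246. -597.  515.]
28 389 407 [ 247. -598.  508.]
30 388 407 [ 249. -597.  501.]
32 386 407 [ 252. -598.  494.]
34 387 407 [ 250. -598.  487.]
36 387 407 [ 247. -598.  480.]
38 388 407 [ 247. -596.  473.]
40 388 406 [ 248. -597.  466.]
42 388 406 [ 248. -598.  458.]
44 388 406 [ 247. -597.  451.]
46 387 406 [ 248. -598.  444.]
48 387 406 [ 248. -595.  437.]
50 387 406 [ 247. -595.  430.]
52 388 405 [ 247. -595.  422.]
54 387 404 [ 250. -596.  415.]
56 387 405 [ 245. -601.  406.]
58 387 405 [ 246. -597.  399.]
60 386 405 [ 248. -596.  392.]
62 386 405 [ 247. -597.  384.]
64 386 405 [ 246. -594.  377.]
66 386 404 [ 248. -595.  370.]
68 386 403 [ 249. -596.  361.]
70 386 40
[... 2789 characters left out ...]
 473 555 [ 258. -592.  456.]
286 478 555 [ 268. -592.  594.]
288 483 555 [ 263. -592.  595.]
290 482 556 [ 258. -593.  598.]
292 476 557 [ 253. -595.  597.]
294 505 557 [ 249. -597.  601.]
296 502 558 [ 243. -599.  595.]
298 505 559 [ 239. -604.  600.]
300 510 559 [ 235. -607.  603.]
302 517 560 [ 230. -611.  609.]
304 524 560 [ 226. -615.  609.]
306 527 563 [ 221. -619.  611.]
308 527 563 [ 216. -621.  610.]
310 528 563 [ 212. -623.  613.]
312 529 563 [ 207. -625.  611.]
314 528 562 [ 202. -623.  611.]
316 528 559 [ 197. -617.  613.]
318 526 555 [ 192. -613.  607.]
320 522 551 [ 187. -607.  605.]
322 523 543 [ 182. -595.  603.]
324 524 535 [ 177. -587.  606.]
326 525 527 [ 173. -576.  609.]
```

View pics/s0g.png

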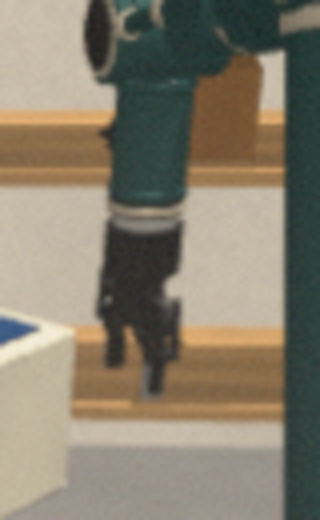

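The images show the open fingertips about 50 mm above the reported TCP, where the text says 13. I'll go down in small steps and watch both the force and the picture.

Request:
{"fn": "drive_tool", "kwargs": {"deltas": [[[0,0,0.4],[0,0,0],1],[[0,0,0.8],[0,0,0],1],[[0,0,1.2],[0,0,0],1],[[0,0,1.6],[0,0,0],1],[[0,0,1.6],[0,0,0],1]]}}

```text
time: 3.27
tool_pos: [594.0, -18.1, 95.3]
eef_rot: [1.0, 0.012, -0.001, -0.0]
contact_force: [-0.0, 0.1, -0.3]
grip_width: 85.3
```

Request:
{"fn": "drive_tool", "kwargs": {"deltas": [[[0,0,0.2],[0,0,0],1],[[0,0,0.4],[0,0,0],1],[[0,0,0.4],[0,0,0],1]]}}

```text
time: 3.52
tool_pos: [594.5, -18.1, 92.0]
eef_rot: [1.0, 0.012, -0.0, -0.0]
contact_force: [-0.6, -0.6, -0.3]
grip_width: 85.5
```

```bash
python3 plan.py 593.5 -19 80 1.4
python3 - <<'E'
from h import *
p,d=read_camera('side');crop('side',p,240,130,110,130,4.5,'side4')
E
```

```text
t 3.52 pos [594.5 -18.1  92. ] yaw 1.42 F [-0.6 -0.6 -0.3] M [ 0.03  0.02 -0.01] w 85.5
shift cm [-0.1   0.08  1.2 ] turn [-0.    0.03  0.02]
```

View pics/side4.png

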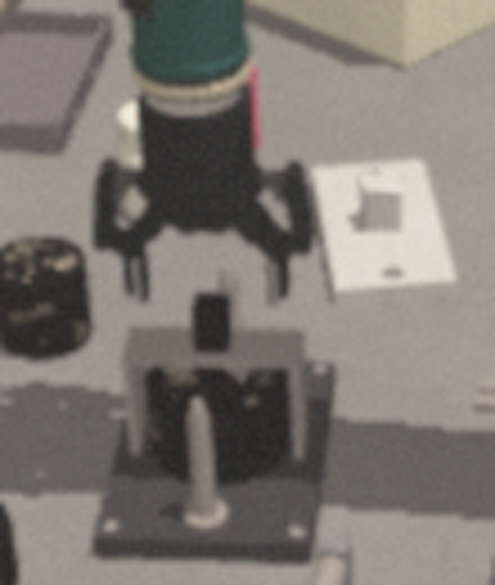

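Request:
{"fn": "drive_tool", "kwargs": {"deltas": [[[-0.1,0.05,0.4],[0,0,0],1],[[-0.1,0.05,0.8],[0,0,0],1],[[-0.1,0.05,1.2],[0,0,0],1],[[-0.1,0.05,1.2],[0,0,0],1]]}}

```text
time: 3.9
tool_pos: [592.8, -18.6, 79.1]
eef_rot: [1.0, 0.012, -0.001, -0.0]
contact_force: [0.1, -0.3, -0.6]
grip_width: 85.5
```

Request:
{"fn": "drive_tool", "kwargs": {"deltas": [[[0,0,0.2],[0,0,0],1],[[0,0,0.4],[0,0,0],1],[[0,0,0.5],[0,0,0],1],[[0,0,0.5],[0,0,0],1]]}}

```text
time: 4.23
tool_pos: [593.5, -18.6, 75.1]
eef_rot: [1.0, 0.012, -0.0, -0.0]
contact_force: [-0.7, -0.9, 0.5]
grip_width: 85.4
```

```bash
python3 plan.py 593.5 -19 80 1.4
python3 - <<'E'
from h import *
p,d=read_camera('side');crop('side',p,240,130,110,130,4.5,'side5')
E
```

```text
t 4.23 pos [593.5 -18.6  75.1] yaw 1.42 F [-0.7 -0.9  0.5] M [ 0.04 -0.04  0.03] w 85.4
shift cm [-0.01  0.04 -0.49] turn [-0.    0.03  0.02]
```

View pics/side5.png

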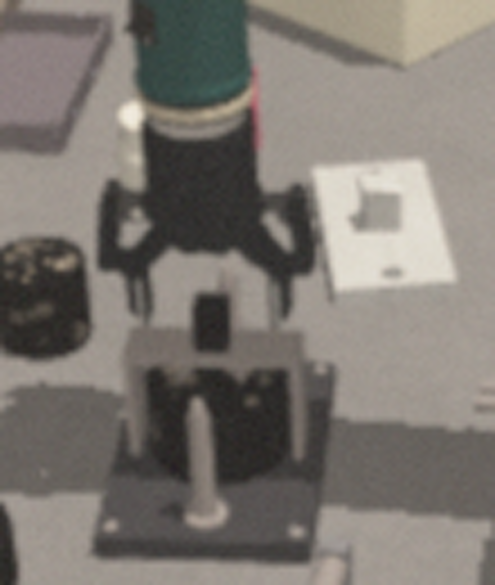

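Request:
{"fn": "drive_tool", "kwargs": {"deltas": [[[-0.15,0,0],[0,0,0],1],[[-0.15,0,0],[0,0,0],0.5],[[-0.15,0,0],[0,0,0],0.4],[[-0.15,0,0],[0,0,0],0.36]], "grip_force": 30}}

```text
time: 4.62
tool_pos: [592.3, -18.7, 75.5]
eef_rot: [1.0, 0.012, 0.0, 0.0]
contact_force: [-0.4, 0.2, 0.6]
grip_width: 51.9
```

```bash
python3 plan.py 593.5 -19 80 1.4
python3 - <<'E'
from h import *
p,d=read_camera('side');crop('side',p,240,130,110,130,4.5,'side6')
E
```

```text
t 4.62 pos [592.3 -18.7  75.5] yaw 1.42 F [-0.4  0.2  0.6] M [ 0.03 -0.02  0.  ] w 51.9
shift cm [ 0.12  0.03 -0.45] turn [ 0.   -0.02  0.02]
```

View pics/side6.png

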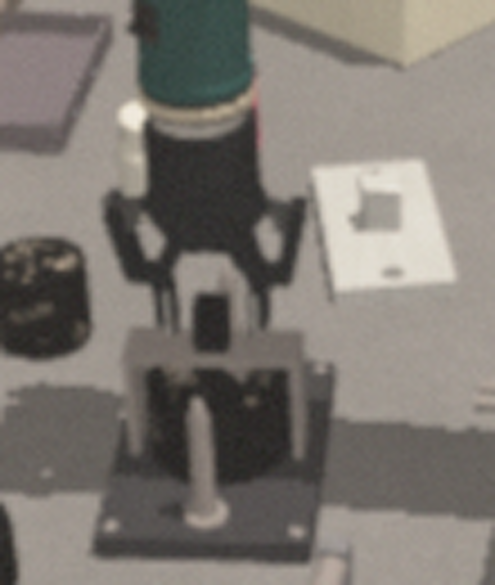

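Request:
{"fn": "drive_tool", "kwargs": {"deltas": [[[0,0,-0.1],[0,0,0],0.3],[[0,0,-0.1],[0,0,0],0.25],[[0,0,-0.1],[0,0,0],0.2],[[0,0,-0.1],[0,0,0],0.1],[[0,0,-0.1],[0,0,0],0.0]], "grip_force": 30}}

```text
time: 5.08
tool_pos: [592.9, -18.8, 76.8]
eef_rot: [1.0, 0.012, 0.001, 0.0]
contact_force: [1.6, 0.1, 1.0]
grip_width: 23.3
```

Request:
{"fn": "drive_tool", "kwargs": {"deltas": [[[0,0,0],[0,0,0],0],[[0,0,0],[0,0,0],0],[[0,0,0],[0,0,0],0]], "grip_force": 60}}

```text
time: 5.33
tool_pos: [592.9, -18.8, 76.9]
eef_rot: [1.0, 0.012, 0.001, 0.0]
contact_force: [2.2, -0.5, 1.1]
grip_width: 22.6
```

```bash
python3 plan.py 593.5 -19 80 1.4
python3 - <<'E'
from h import *
p,d=read_camera('side');crop('side',p,240,130,110,130,4.5,'side7')
E
```

```text
t 5.33 pos [592.9 -18.8  76.9] yaw 1.42 F [ 2.2 -0.5  1.1] M [ 0.01 -0.2  -0.04] w 22.6
shift cm [ 0.06  0.02 -0.31] turn [ 0.01 -0.08  0.02]
```

View pics/side7.png

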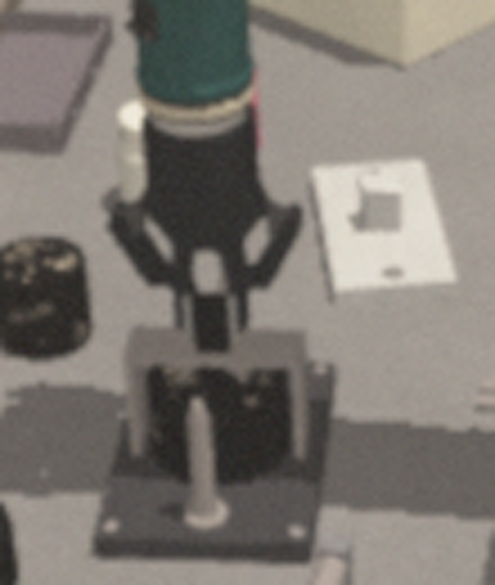

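Request:
{"fn": "drive_tool", "kwargs": {"deltas": [[[0,0,-0.5],[0,0,0],0],[[0,0,-1.2],[0,0,0],0],[[0,0,-2],[0,0,0],0],[[0,0,-2.8],[0,0,0],0],[[0,0,-3.6],[0,0,0],0]]}}

```text
time: 5.8
tool_pos: [591.7, -18.7, 112.8]
eef_rot: [1.0, 0.012, -0.0, -0.0]
contact_force: [0.3, 0.5, -4.1]
grip_width: 23.0
```

```bash
python3 plan.py 593 -19 240 1.4
python3 - <<'E'
from h import *
p,d=read_camera('side');crop('side',p,240,130,110,130,4.5,'side8')
E
```

```text
t 5.8 pos [591.7 -18.7 112.8] yaw 1.42 F [ 0.3  0.5 -4.1] M [-0.02 -0.02  0.03] w 23.0
shift cm [  0.12   0.03 -12.72] turn [-0.01  0.06  0.02]
```

View pics/side8.png

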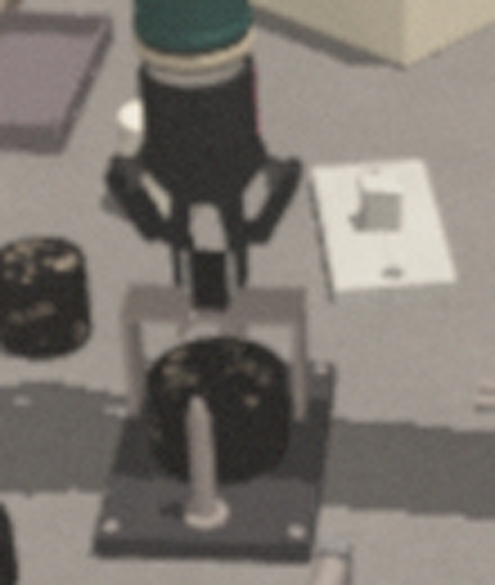

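Lifts cleanly; 4 N load; core stays. Up further.

Request:
{"fn": "drive_tool", "kwargs": {"deltas": [[[0.05,0,-1.5],[0,0,0],0],[[0.1,0,-3.5],[0,0,0],0],[[0.1,0,-6],[0,0,0],0],[[0.1,0,-9],[0,0,0],0],[[0.1,0,-11.5],[0,0,0],0]]}}

```text
time: 6.27
tool_pos: [593.2, -18.7, 229.4]
eef_rot: [1.0, 0.012, 0.0, 0.0]
contact_force: [1.3, 0.3, -3.4]
grip_width: 23.0
```

Request:
{"fn": "drive_tool", "kwargs": {"deltas": [[[0,0,-1.5],[0,0,0],0],[[0,0,-1.5],[0,0,0],0]]}}

```text
time: 6.43
tool_pos: [596.2, -18.9, 248.2]
eef_rot: [1.0, 0.012, 0.005, 0.0]
contact_force: [1.8, 0.3, -3.7]
grip_width: 22.7
```

```bash
python3 plan.py 497.8 359 240 -8.5
```

```text
t 6.43 pos [596.2 -18.9 248.2] yaw 1.42 F [ 1.8  0.3 -3.7] M [-0.04 -0.1  -0.04] w 22.7
shift cm [ -8.91 -38.02   0.7 ] turn [ 0.01 -0.54  9.92]
```

Request:
{"fn": "drive_tool", "kwargs": {"deltas": [[[-0.5,-2,0],[0,0,0],0],[[-1.2,-5,0],[0,0,1],0],[[-1.9,-8.2,0],[0,0,2.5],0],[[-2.6,-11.4,0],[0,0,4],0],[[-3.4,-14.6,0],[0,0,5.5],0]]}}

```text
time: 6.85
tool_pos: [554.3, 127.4, 240.6]
eef_rot: [0.999, -0.037, -0.001, 0.0]
contact_force: [0.6, 0.8, -4.0]
grip_width: 23.0
```

Request:
{"fn": "drive_tool", "kwargs": {"deltas": [[[-1,-3.2,0],[0,0,1],0],[[-2,-6.4,0],[0,0,2],0],[[-3,-9.6,0],[0,0,3],0],[[-4,-12.8,0],[0,0,4],0],[[-5,-16,0],[0,0,4.4],0]]}}

```text
time: 7.27
tool_pos: [515.6, 290.6, 240.6]
eef_rot: [0.997, -0.074, -0.001, 0.001]
contact_force: [1.2, -0.4, -4.6]
grip_width: 23.2
```

```bash
python3 plan.py 497.8 359 240 -8.5
```

```text
t 7.27 pos [515.6 290.6 240.6] yaw -8.53 F [ 1.2 -0.4 -4.6] M [-0.05  0.03 -0.01] w 23.2
shift cm [-2.78 -6.5   0.06] turn [ 0.08  0.11 -0.03]
```

Request:
{"fn": "drive_tool", "kwargs": {"deltas": [[[-0.8,-2,0],[0,0,0],0],[[-1.7,-4,0],[0,0,0],0],[[-2.4,-5.5,0],[0,0,0],0],[[-2.4,-5.5,0],[0,0,0],0],[[-2.4,-5.5,0],[0,0,0],0]]}}

```text
time: 7.68
tool_pos: [500.4, 347.7, 240.6]
eef_rot: [0.997, -0.073, -0.001, 0.001]
contact_force: [0.6, 0.0, -4.7]
grip_width: 23.2
```

```bash
python3 plan.py 497.8 359 240 -8.5;python3 - <<'E'
from h import *
for n in('top','side'):
    p,d=read_camera(n);np.savez(f'pics/{n}9.npz',p=p,d=d);crop(n,p,*((130,110,130,110,6) if n=='top' else(220,100,140,280,2.1)),n+'9')
E
```

```text
t 7.68 pos [500.4 347.7 240.6] yaw -8.37 F [ 0.6  0.  -4.7] M [-0.02 -0.    0.05] w 23.2
shift cm [-0.42 -1.08  0.06] turn [0.12 0.1  0.13]
```

View pics/side9.png

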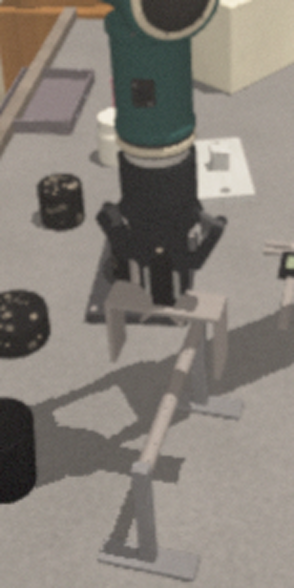

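View pics/top9.png

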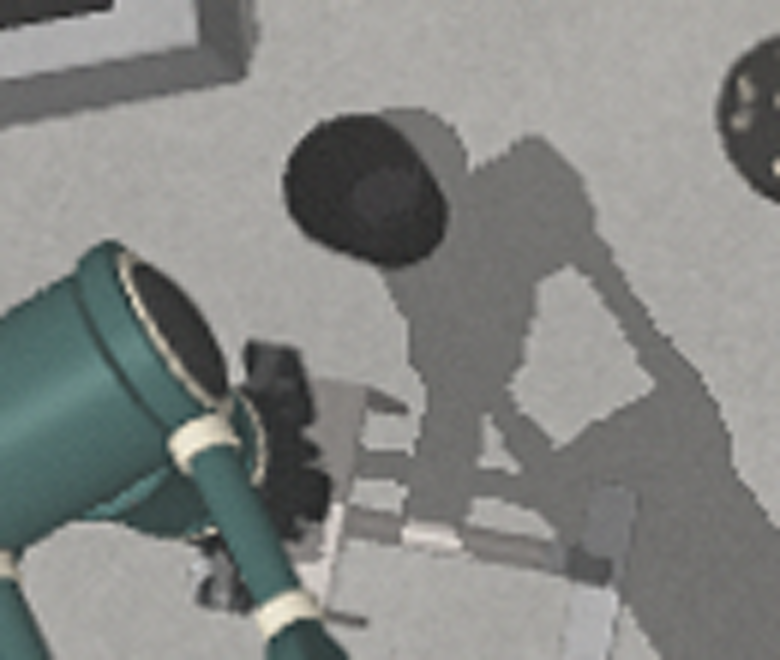

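Run:
```python
from h import *
p=np.load('pics/side9.npz')['p'];crop('side',p,262,225,75,65,9,'y9')
i=camera_info('side');K=np.array([[i['fx'],0,i['cx']],[0,i['fy'],i['cy']],[0,0,1.]]);E=i['extrinsics']
a=np.radians(-8.4);c,s=np.cos(a),np.sin(a);Rz=np.array([[c,-s,0],[s,c,0],[0,0,1]])
P=np.array([[x,y,z] for y in(20,) for x in(-62,62) for z in(0,80,85)],float)@Rz.T+[500.4,347.7,240.6+23.1-80]
q=cv2.projectPoints(P,cv2.Rodrigues(E[:3,:3])[0],E[:3,3],K,i['dist_coeffs'])[0].reshape(-1,2)
print(((q-[262,225])*9+4).round(0),q.round(1))
```

```text
[[562. 502.]
 [557. 261.]
 [557. 246.]
 [ 94. 425.]
 [ 69. 188.]
 [ 67. 172.]] [[324.  280.3]
 [323.5 253.6]
 [323.5 251.8]
 [272.  271.8]
 [269.2 245.4]
 [269.  243.7]]
```

View pics/y9.png

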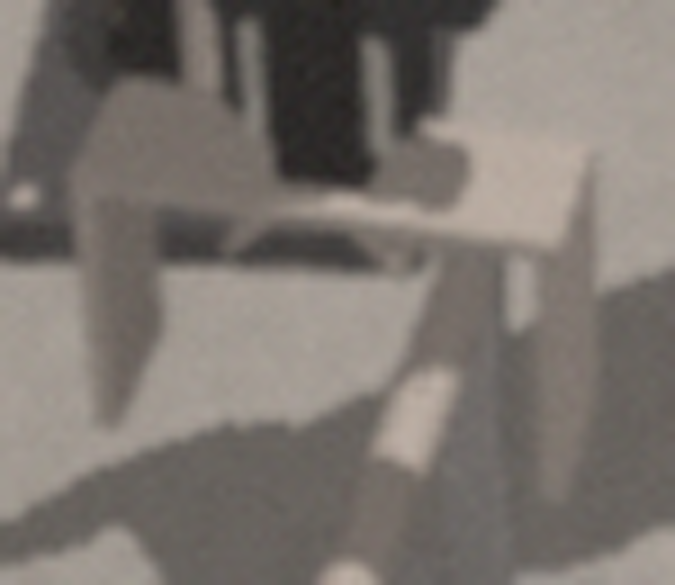

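```bash
python3 plan.py 497 350 148 -8.5
```

```text
t 7.78 pos [501.2 346.5 241.2] yaw -8.48 F [ 0.2 -0.2 -4.3] M [ 0.01 -0.05 -0.02] w 23.0
shift cm [-0.45 -0.3   9.32] turn [0.11 0.06 0.02]
```

Request:
{"fn": "drive_tool", "kwargs": {"deltas": [[[-0.4,-0.3,0],[0,0,0],0],[[-0.4,-0.3,2],[0,0,0],0],[[-0.4,-0.3,4],[0,0,0],0],[[-0.4,-0.3,6],[0,0,0],0],[[-0.4,-0.3,7],[0,0,0],0]]}}

```text
time: 8.2
tool_pos: [496.7, 349.4, 169.5]
eef_rot: [0.997, -0.075, -0.002, 0.001]
contact_force: [-0.5, -0.3, -4.6]
grip_width: 22.9
```

Request:
{"fn": "drive_tool", "kwargs": {"deltas": [[[0,0,0.8],[0,0,0],0],[[0,0,1.5],[0,0,0],0],[[0,0,1.5],[0,0,0],0],[[0,0,1.5],[0,0,0],0]]}}

```text
time: 8.53
tool_pos: [498.4, 351.1, 157.9]
eef_rot: [0.997, -0.074, 0.0, -0.0]
contact_force: [-0.3, 0.6, -4.9]
grip_width: 23.0
```

```bash
python3 plan.py 497 350 148 -8.5;python3 - <<'E'
from h import *
p,d=read_camera('side');np.savez('pics/side10.npz',p=p,d=d);crop('side',p,262,245,75,65,9,'y10')
E
python3 plan.py 497 350 148 -8.5
```

```text
t 8.53 pos [498.4 351.1 157.9] yaw -8.5 F [-0.3  0.6 -4.9] M [ 0.05  0.01 -0.05] w 23.0
shift cm [-0.12  0.13  0.99] turn [-0.02 -0.02 -0.  ]
t 8.58 pos [498.7 351.4 158.4] yaw -8.49 F [ 0.4 -0.9 -4.7] M [-0.04 -0.02 -0.01] w 23.0
shift cm [-0.15  0.17  1.04] turn [-0.06 -0.07  0.01]
```

View pics/y10.png

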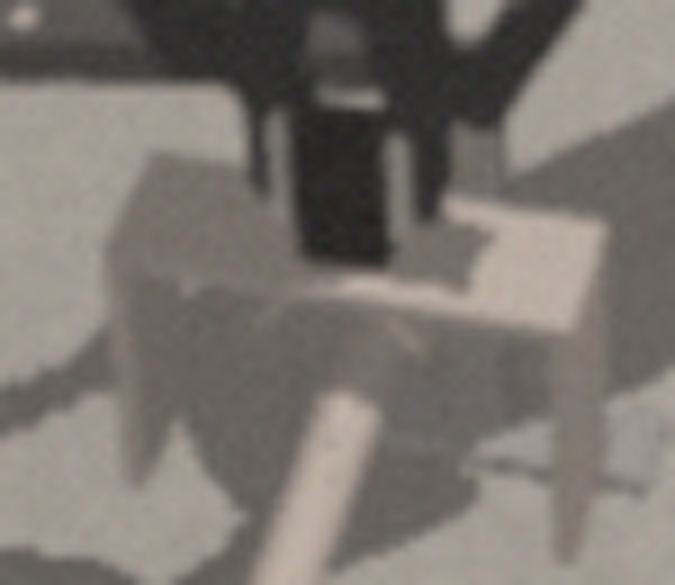

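Request:
{"fn": "drive_tool", "kwargs": {"deltas": [[[0,0.1,0.6],[0,0,0],0],[[0,0.1,1.2],[0,0,0],0],[[0,0.1,1.7],[0,0,0],0],[[0,0.1,1.7],[0,0,0],0],[[0,0.1,1.7],[0,0,0],0]]}}

```text
time: 9.0
tool_pos: [497.3, 349.8, 139.6]
eef_rot: [0.997, -0.074, -0.001, 0.0]
contact_force: [-0.3, -0.2, -4.6]
grip_width: 23.1
```

```bash
python3 plan.py 497 350 127 -8.5;python3 - <<'E'
from h import *
p,d=read_camera('side');crop('side',p,262,245,75,65,9,'y11')
E
```

```text
t 9.0 pos [497.3 349.8 139.6] yaw -8.48 F [-0.3 -0.2 -4.6] M [-0.01  0.01  0.02] w 23.1
shift cm [-0.03 -0.02  1.26] turn [0.06 0.07 0.02]
```

View pics/y11.png

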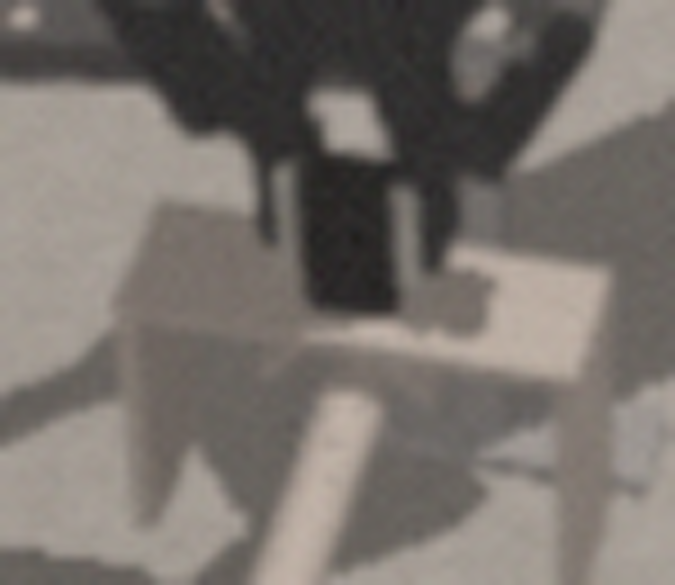

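Request:
{"fn": "drive_tool", "kwargs": {"deltas": [[[0.15,0,0],[0,0,0],0],[[0.15,0,0.3],[0,0,0],0],[[0.15,0,0.6],[0,0,0],0],[[0.15,0,0.6],[0,0,0],0]]}}

```text
time: 9.38
tool_pos: [498.9, 349.6, 133.5]
eef_rot: [0.997, -0.074, -0.001, 0.0]
contact_force: [-0.1, -1.1, -4.7]
grip_width: 22.8
```

```bash
python3 plan.py 498.5 350 127 -8.5;python3 - <<'E'
from h import *
p,d=read_camera('side');crop('side',p,262,245,75,65,9,'y12')
E
```

```text
t 9.38 pos [498.9 349.6 133.5] yaw -8.49 F [-0.1 -1.1 -4.7] M [-0.03  0.03 -0.07] w 22.8
shift cm [-0.05 -0.04  0.65] turn [0.05 0.05 0.01]
```

View pics/y12.png

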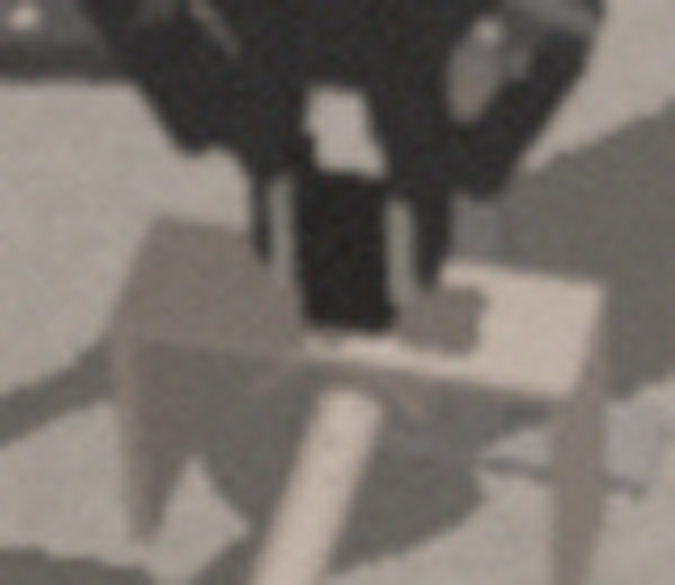

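Request:
{"fn": "drive_tool", "kwargs": {"deltas": [[[0,0,0.15],[0,0,0],0],[[0,0,0.3],[0,0,0],0],[[0,0,0.3],[0,0,0],0]]}}

```text
time: 9.68
tool_pos: [499.2, 349.7, 131.0]
eef_rot: [0.997, -0.074, -0.0, 0.0]
contact_force: [-0.3, 0.2, -4.8]
grip_width: 22.8
```

```bash
python3 plan.py 498.5 350 127 -8.5
```

```text
t 9.68 pos [499.2 349.7 131. ] yaw -8.48 F [-0.3  0.2 -4.8] M [-0.02  0.03  0.02] w 22.8
shift cm [-0.07 -0.02  0.4 ] turn [0.02 0.02 0.02]
```

Request:
{"fn": "drive_tool", "kwargs": {"deltas": [[[0,0,0.15],[0,0,0],0],[[0,0,0.25],[0,0,0],0],[[0,0,0.25],[0,0,0],0]]}}

```text
time: 9.93
tool_pos: [499.2, 349.7, 128.6]
eef_rot: [0.997, -0.074, -0.0, 0.0]
contact_force: [-0.3, 0.2, -4.7]
grip_width: 23.2
```

```bash
python3 plan.py 498.5 350 127 -8.5
```

```text
t 9.93 pos [499.2 349.7 128.6] yaw -8.48 F [-0.3  0.2 -4.7] M [-0.   -0.02  0.01] w 23.2
shift cm [-0.07 -0.02  0.16] turn [0.02 0.02 0.02]
```

Request:
{"fn": "drive_tool", "kwargs": {"deltas": [[[0,0,0.1],[0,0,0],0],[[0,0,0.1],[0,0,0],0]]}}

```text
time: 10.1
tool_pos: [499.3, 349.8, 127.7]
eef_rot: [0.997, -0.074, -0.0, 0.0]
contact_force: [-0.4, -1.0, -3.9]
grip_width: 22.9
```

Request:
{"fn": "drive_tool", "kwargs": {"deltas": [[[0,0,0.1],[0,0,0],0],[[0,0,0.1],[0,0,0],0]]}}

```text
time: 10.27
tool_pos: [499.4, 349.9, 126.8]
eef_rot: [0.997, -0.074, 0.0, -0.0]
contact_force: [-0.1, 0.3, -4.3]
grip_width: 23.1
```

```bash
python3 plan.py 498.5 350 127 -8.5;python3 - <<'E'
from h import *
p,d=read_camera('side');crop('side',p,262,245,75,65,9,'y13')
E
```

```text
t 10.27 pos [499.4 349.9 126.8] yaw -8.48 F [-0.1  0.3 -4.3] M [ 0.04 -0.09  0.  ] w 23.1
shift cm [-0.09  0.   -0.02] turn [-0.   -0.01  0.02]
```

View pics/y13.png

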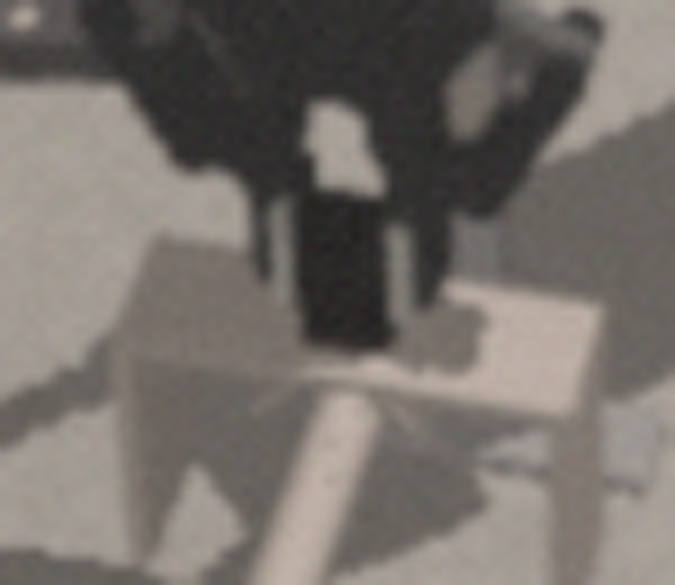

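Request:
{"fn": "drive_tool", "kwargs": {"deltas": [[[0,0,0.1],[0,0,0],0],[[0,0,0.1],[0,0,0],0]]}}

```text
time: 10.48
tool_pos: [499.5, 349.9, 126.7]
eef_rot: [0.997, -0.074, 0.0, -0.0]
contact_force: [-1.8, -0.6, 0.3]
grip_width: 22.5
```

```bash
python3 plan.py 498.5 350 127 -8.5
```

```text
t 10.48 pos [499.5 349.9 126.7] yaw -8.48 F [-1.8 -0.6  0.3] M [-0.2   0.34  0.01] w 22.5
shift cm [-0.1   0.01 -0.03] turn [-0.01 -0.02  0.02]
```

Request:
{"fn": "drive_tool", "kwargs": {"deltas": [[[0,0,0.1],[0,0,0],0],[[0,0,0.1],[0,0,0],0]]}}

```text
time: 10.65
tool_pos: [499.5, 350.0, 126.7]
eef_rot: [0.997, -0.074, 0.0, -0.0]
contact_force: [-4.4, -2.1, 5.6]
grip_width: 23.0
```

```bash
python3 plan.py 498.5 350 127 -8.5
```

```text
t 10.65 pos [499.5 350.  126.7] yaw -8.48 F [-4.4 -2.1  5.6] M [-0.44  0.69 -0.01] w 23.0
shift cm [-0.1   0.01 -0.03] turn [-0.02 -0.03  0.02]
```

Request:
{"fn": "drive_tool", "kwargs": {"deltas": [[[-0.05,0,0],[0,0,0],0],[[-0.1,0,0],[0,0,0],0],[[-0.1,0,0],[0,0,0],0]]}}

```text
time: 10.9
tool_pos: [499.5, 350.0, 126.7]
eef_rot: [0.997, -0.074, 0.001, -0.0]
contact_force: [-1.1, -3.5, 5.4]
grip_width: 22.9
```

```bash
python3 plan.py 498.5 350 127 -8.5
```

```text
t 10.9 pos [499.5 350.  126.7] yaw -8.48 F [-1.1 -3.5  5.4] M [-0.63  0.21  0.03] w 22.9
shift cm [-0.1   0.01 -0.03] turn [-0.04 -0.15  0.02]
```

Request:
{"fn": "drive_tool", "kwargs": {"deltas": [[[0,0,0],[0,0,0],0.35],[[0,0,0],[0,0,0],0.42],[[0,0,0],[0,0,0],0.5],[[0,0,0],[0,0,0],0.55]]}}

```text
time: 11.23
tool_pos: [498.4, 350.2, 124.7]
eef_rot: [0.997, -0.074, 0.0, -0.0]
contact_force: [0.2, 0.7, -0.7]
grip_width: 47.0
```

```bash
python3 plan.py 498.5 350 127 -8.5;python3 - <<'E'
from h import *
p,d=read_camera('side');crop('side',p,262,245,75,65,9,'y14')
E
```

```text
t 11.23 pos [498.4 350.2 124.7] yaw -8.48 F [ 0.2  0.7 -0.7] M [-0.01  0.   -0.03] w 47.0
shift cm [ 0.01  0.02 -0.23] turn [-0.02 -0.    0.02]
```

View pics/y14.png

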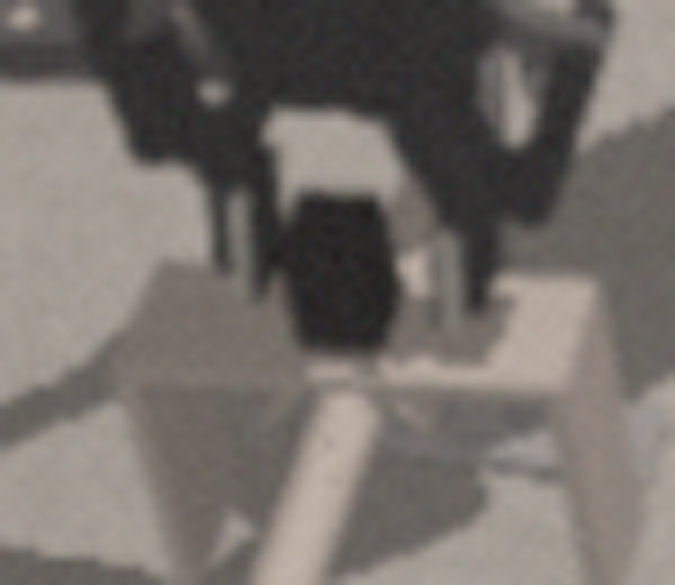

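Request:
{"fn": "drive_tool", "kwargs": {"deltas": [[[0,0,0],[0,0,0],0.75],[[0,0,0],[0,0,0],0.85],[[0,0,0],[0,0,0],0.9]]}}

```text
time: 11.53
tool_pos: [498.4, 350.0, 124.8]
eef_rot: [0.997, -0.074, -0.0, 0.0]
contact_force: [-0.0, -0.1, 0.2]
grip_width: 76.8
```

```bash
python3 plan.py 498.5 350 127 -8.5;python3 - <<'E'
from h import *
p,d=read_camera('side');crop('side',p,262,245,75,65,9,'y15')
E
```

```text
t 11.53 pos [498.4 350.  124.8] yaw -8.48 F [-0.  -0.1  0.2] M [ 0.02  0.04 -0.04] w 76.8
shift cm [ 0.01  0.   -0.22] turn [0.   0.   0.02]
```

View pics/y15.png

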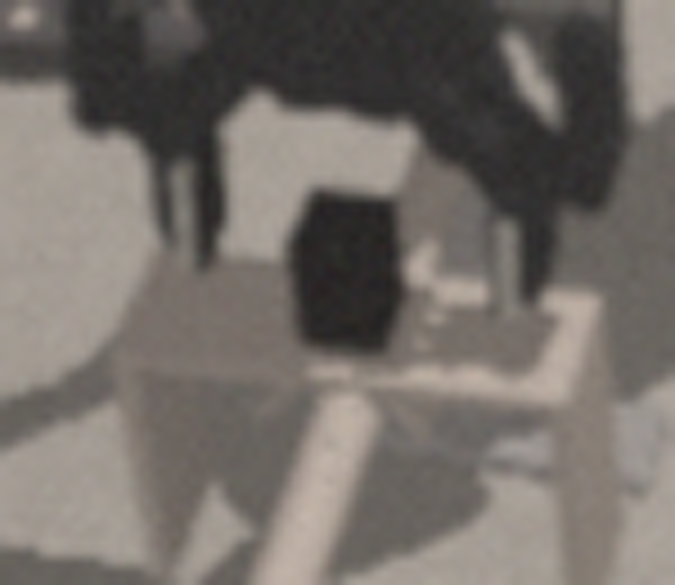

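Request:
{"fn": "drive_tool", "kwargs": {"deltas": [[[0,0,-0.5],[0,0,0],1],[[0,0,-1.5],[0,0,0],1],[[0,0,-3],[0,0,0],1],[[0,0,-5],[0,0,0],1],[[0,0,-8],[0,0,0],1]]}}

```text
time: 12.0
tool_pos: [496.9, 349.1, 203.9]
eef_rot: [0.997, -0.074, -0.002, 0.001]
contact_force: [0.0, 0.1, -0.9]
grip_width: 85.6
```

```bash
python3 plan.py 503.3 -333 200 12;python3 - <<'E'
from h import *
p,d=read_camera('side');crop('side',p,262,245,75,65,9,'y16')
E
```

```text
t 12.0 pos [496.9 349.1 203.9] yaw -8.48 F [ 0.   0.1 -0.9] M [-0.06  0.01  0.  ] w 85.6
shift cm [10.7  67.36  0.55] turn [  0.13   0.22 -20.48]
```

View pics/y16.png

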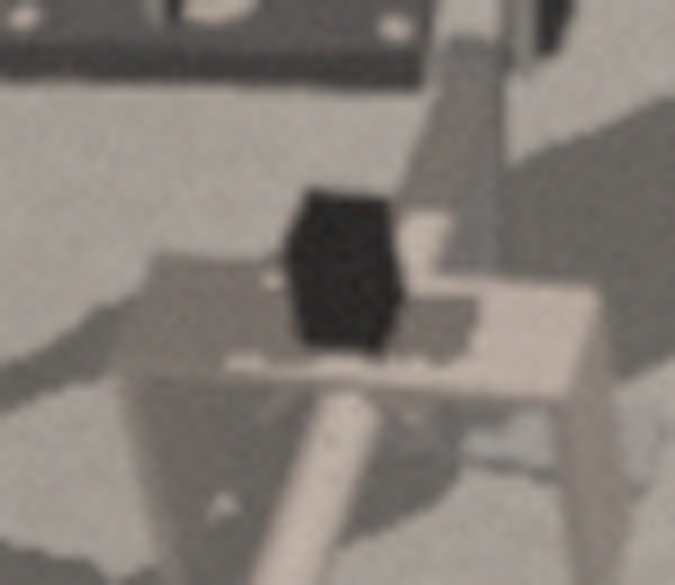

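Request:
{"fn": "drive_tool", "kwargs": {"deltas": [[[0.4,2.5,-0.5],[0,0,-1],1],[[1,6.5,-1],[0,0,-3],1],[[1.7,10.5,-1],[0,0,-5],1],[[2.3,14.5,-1],[0,0,-7],1],[[3,18.5,-1],[0,0,-9],1]]}}

```text
time: 12.47
tool_pos: [501.0, 161.3, 216.3]
eef_rot: [1.0, 0.006, 0.001, -0.0]
contact_force: [0.7, 0.3, -0.4]
grip_width: 85.3
```

```bash
python3 plan.py 503.3 -333 200 12
```

```text
t 12.47 pos [501.  161.3 216.3] yaw 0.68 F [ 0.7  0.3 -0.4] M [ 0.01 -0.04  0.03] w 85.3
shift cm [-0.35 49.43  1.6 ] turn [ -0.02  -0.14 -11.32]
```

Request:
{"fn": "drive_tool", "kwargs": {"deltas": [[[0,4,0],[0,0,-1],1],[[-0.1,8,0],[0,0,-2],1],[[-0.1,12,0],[0,0,-3],1],[[-0.2,16,0],[0,0,-4],1],[[-0.2,20,0],[0,0,-5],1]]}}

```text
time: 12.88
tool_pos: [500.6, -39.3, 216.3]
eef_rot: [0.999, 0.049, 0.001, 0.0]
contact_force: [0.2, -0.3, -0.3]
grip_width: 85.6
```

```bash
python3 plan.py 503.3 -333 200 12;python3 - <<'E'
from h import *
p,d=read_camera('side');crop('side',p,262,245,75,65,9,'y17')
E
```

```text
t 12.88 pos [500.6 -39.3 216.3] yaw 5.58 F [ 0.2 -0.3 -0.3] M [ 0.02 -0.02  0.  ] w 85.6
shift cm [-2.59 29.26  1.64] turn [ 0.04 -0.14 -6.42]
```

View pics/y17.png

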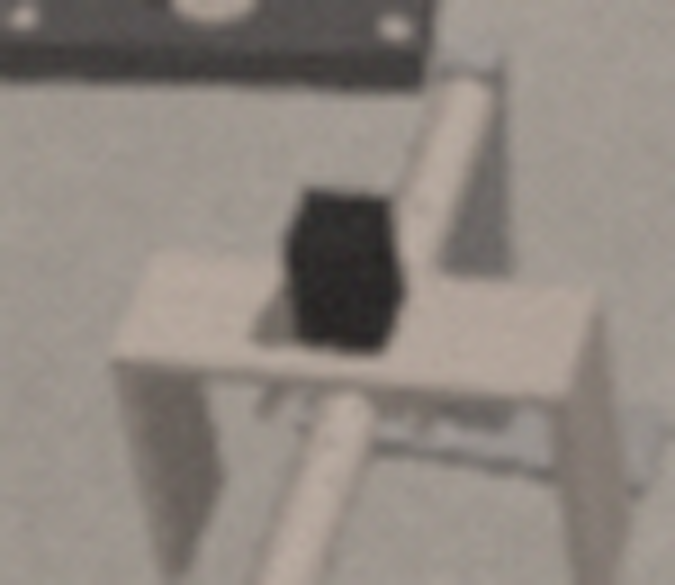

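Request:
{"fn": "drive_tool", "kwargs": {"deltas": [[[-0.3,4,0],[0,0,-1],1],[[-0.7,8,0],[0,0,-2],1],[[-1,12,0],[0,0,-3.5],1],[[-1.4,16,0],[0,0,-5],1],[[-1.8,20,0],[0,0,-6.4],1]]}}

```text
time: 13.35
tool_pos: [502.1, -240.2, 216.2]
eef_rot: [0.995, 0.104, 0.001, 0.001]
contact_force: [1.1, 0.9, 0.9]
grip_width: 85.2
```

```bash
python3 plan.py 503.3 -333 120 12
```

```text
t 13.35 pos [ 502.1 -240.2  216.2] yaw 11.98 F [1.1 0.9 0.9] M [ 0.03 -0.03 -0.  ] w 85.2
shift cm [-1.83  9.09  9.63] turn [ 0.08 -0.1  -0.02]
```

Request:
{"fn": "drive_tool", "kwargs": {"deltas": [[[-0.7,3.5,1],[0,0,0],1],[[-1.3,6.8,4],[0,0,0],1],[[-1.8,9.1,8],[0,0,0],1],[[-1.8,9.1,11],[0,0,0],1],[[-1.8,9.1,12],[0,0,0],1]]}}

```text
time: 13.77
tool_pos: [499.6, -330.4, 89.4]
eef_rot: [0.995, 0.102, -0.003, -0.003]
contact_force: [-0.7, 1.3, -1.4]
grip_width: 85.6
```

Request:
{"fn": "drive_tool", "kwargs": {"deltas": [[[0,0,2],[0,0,0],1],[[0,0,2],[0,0,0],1],[[0,0,2],[0,0,0],1]]}}

```text
time: 14.02
tool_pos: [502.9, -329.9, 75.1]
eef_rot: [0.995, 0.104, -0.001, -0.001]
contact_force: [0.9, 0.3, 0.7]
grip_width: 85.1
```

```bash
python3 plan.py 503.3 -333 60 12;python3 - <<'E'
from h import *
p,d=read_camera('side');crop('side',p,262,245,75,65,9,'y18');crop('side',p,270,90,100,120,4.8,'p18')
p,d=read_camera('top');crop('top',p,340,160,100,80,6,'t18')
E
```

```text
t 14.02 pos [ 502.9 -329.9   75.1] yaw 11.95 F [0.9 0.3 0.7] M [ 0.02  0.02 -0.09] w 85.1
shift cm [-0.03  0.31  1.51] turn [-0.07  0.05 -0.05]
```

View pics/p18.png

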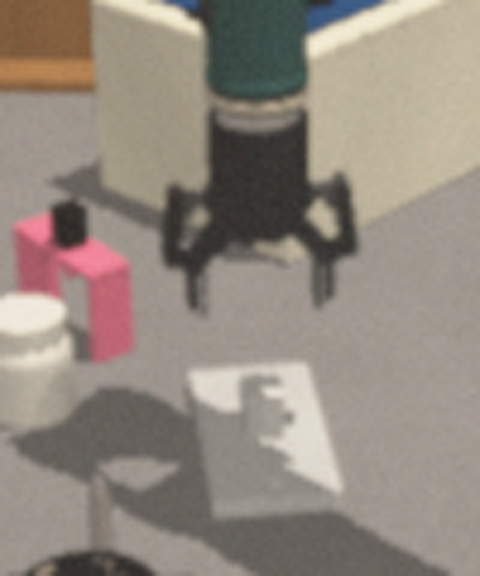

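View pics/y18.png

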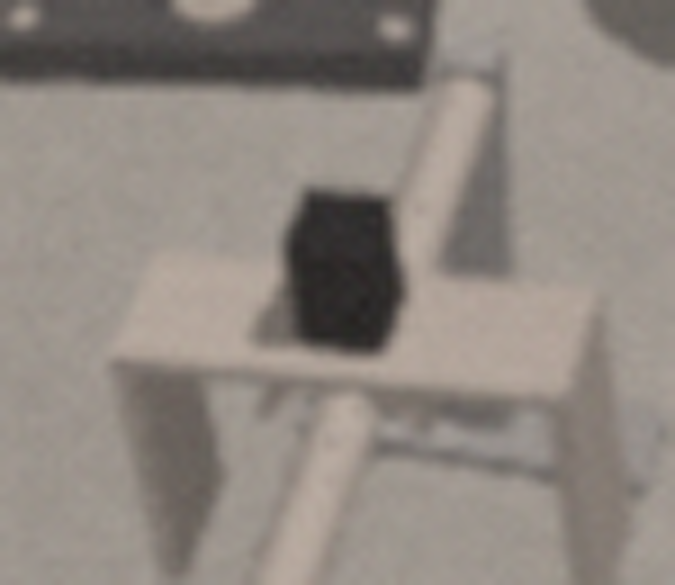

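View pics/t18.png

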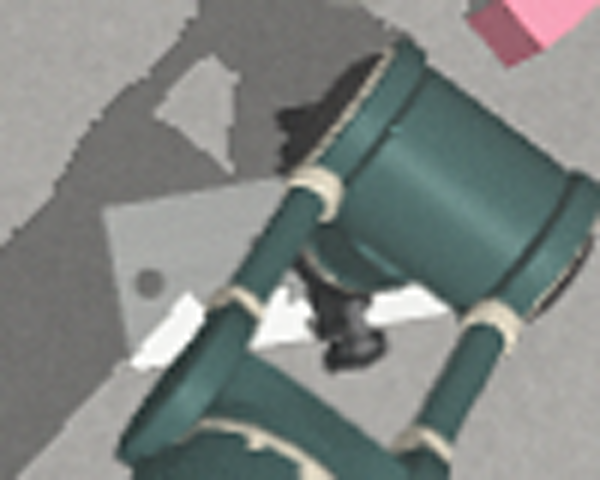

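```bash
cat > tilt.py <<'E'
from h import *
def onplane(px):
    i=camera_info('side');K=np.array([[i['fx'],0,i['cx']],[0,i['fy'],i['cy']],[0,0,1.]])
    q=cv2.undistortPoints(np.array(px,float).reshape(-1,1,2),K,i['dist_coeffs']).reshape(-1,2)
    E=i['extrinsics'];R=E[:3,:3];o=-R.T@E[:3,3];D=np.c_[q,np.ones(len(q))]@R
    a=np.radians(-8.5);ey=np.array([-np.sin(a),np.cos(a),0]);ex=np.array([np.cos(a),np.sin(a),0])
    P0=np.array([497.,350,0])+20*ey
    W=o+D*(((P0-o)@ey)/(D@ey))[:,None]
    return np.c_[(W-P0)@ex,W[:,2]]
def tilt(n,c):
    w=onplane((np.array(c)+.5)/9-.5+[262,245]);d=w[0]-w[-1];print(n,w.round(1).tolist(),'len',np.hypot(*d).round(1),'tilt',np.degrees(np.arctan2(d[1],d[0])).round(2))
E
python3 - <<'E'
from tilt import *
tilt('y13',[(115,355),(575,415)])
tilt('y18',[(115,362),(560,400)])
tilt('y13far',[(155,235),(603,300)])
tilt('y18far',[(153,252),(600,290)])
E
```

```text
y13 [[62.4, 146.6], [-61.9, 153.4]] len 124.4 tilt -3.14
y18 [[62.6, 144.0], [-58.0, 157.9]] len 121.4 tilt -6.58
y13far [[47.9, 192.6], [-69.5, 195.5]] len 117.5 tilt -1.42
y18far [[48.9, 186.5], [-68.8, 198.8]] len 118.3 tilt -5.97
```

Request:
{"fn": "drive_tool", "kwargs": {"deltas": [[[0,0.2,1.5],[0,0,0],1],[[0,0.3,3],[0,0,0],1],[[0,0.3,4.5],[0,0,0],1],[[0,0.3,5.5],[0,0,0],1],[[0,0.3,6],[0,0,0],1]]}}

```text
time: 14.53
tool_pos: [504.1, -333.7, 15.3]
eef_rot: [0.995, 0.104, 0.0, 0.0]
contact_force: [-0.0, 0.2, -0.2]
grip_width: 85.5
```

Request:
{"fn": "drive_tool", "kwargs": {"deltas": [[[0,0,0.2],[0,0,0],1],[[0,0,0.2],[0,0,0],1]]}}

```text
time: 14.7
tool_pos: [504.1, -334.0, 13.5]
eef_rot: [0.995, 0.104, 0.0, 0.0]
contact_force: [0.6, -1.2, 0.6]
grip_width: 85.5
```

```bash
python3 plan.py 503.3 -333 -12 12;python3 - <<'E'
from h import *
p,d=read_camera('side');crop('side',p,290,120,75,85,7,'p19')
E
```

```text
t 14.7 pos [ 504.1 -334.    13.5] yaw 11.93 F [ 0.6 -1.2  0.6] M [0.04 0.03 0.01] w 85.5
shift cm [-0.06 -0.11  2.55] turn [ 0.03 -0.03 -0.07]
```

View pics/p19.png

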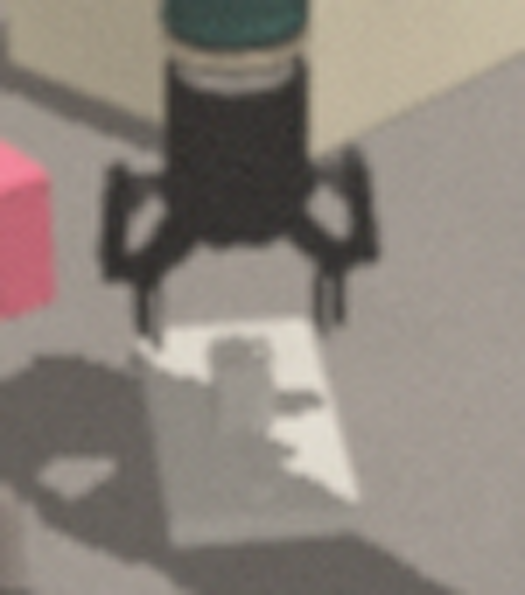

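Request:
{"fn": "drive_tool", "kwargs": {"deltas": [[[-0.05,-0.1,0.6],[0,0,0],1],[[-0.05,-0.1,1.2],[0,0,0],1],[[-0.05,-0.1,1.8],[0,0,0],1],[[-0.05,-0.1,2.3],[0,0,0],1],[[-0.05,-0.1,2.5],[0,0,0],1]]}}

```text
time: 15.17
tool_pos: [502.1, -332.4, -13.5]
eef_rot: [0.995, 0.104, -0.001, -0.001]
contact_force: [-1.2, 0.3, 0.3]
grip_width: 85.4
```

Request:
{"fn": "drive_tool", "kwargs": {"deltas": [[[0,0,0],[0,0,0],0.6],[[0,0,0],[0,0,0],0.5],[[0,0,0],[0,0,0],0.45],[[0,0,0],[0,0,0],0.45]], "grip_force": 30}}

```text
time: 15.5
tool_pos: [503.3, -333.3, -11.8]
eef_rot: [0.995, 0.104, 0.0, 0.0]
contact_force: [-0.2, -0.2, -0.4]
grip_width: 39.5
```

```bash
python3 plan.py 503.3 -333 -12 12;python3 - <<'E'
from h import *
p,d=read_camera('side');crop('side',p,290,120,75,85,7,'p20')
E
```

```text
t 15.5 pos [ 503.3 -333.3  -11.8] yaw 11.92 F [-0.2 -0.2 -0.4] M [-0.02 -0.   -0.01] w 39.5
shift cm [ 0.01 -0.03  0.02] turn [ 0.03 -0.02 -0.08]
```

View pics/p20.png

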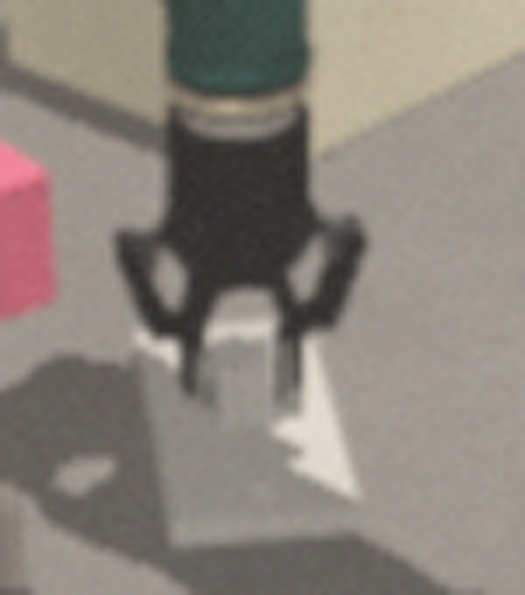

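Request:
{"fn": "drive_tool", "kwargs": {"deltas": [[[0,0,0],[0,0,0],0.3],[[0,0,0],[0,0,0],0.2],[[0,0,0],[0,0,0],0.1],[[0,0,0],[0,0,0],0]]}}

```text
time: 15.88
tool_pos: [503.2, -333.3, -11.7]
eef_rot: [0.995, 0.104, 0.0, 0.0]
contact_force: [-0.8, -0.3, 2.7]
grip_width: 31.5
```

Request:
{"fn": "drive_tool", "kwargs": {"deltas": [[[0,0,0],[0,0,0],0],[[0,0,0],[0,0,0],0],[[0,0,0],[0,0,0],0]], "grip_force": 80}}

```text
time: 16.13
tool_pos: [503.4, -333.4, -11.5]
eef_rot: [0.995, 0.104, 0.0, 0.0]
contact_force: [-1.3, 0.2, 5.3]
grip_width: 30.7
```

```bash
python3 plan.py 503.3 -333 -12 12
```

```text
t 16.13 pos [ 503.4 -333.4  -11.5] yaw 11.92 F [-1.3  0.2  5.3] M [0.   0.2  0.01] w 30.7
shift cm [-0.   -0.04  0.05] turn [ 0.05 -0.04 -0.08]
```

Request:
{"fn": "drive_tool", "kwargs": {"deltas": [[[0,0,-0.3],[0,0,0],0],[[0,0,-1],[0,0,0],0],[[0,0,-2],[0,0,0],0],[[0,0,-3.5],[0,0,0],0],[[0,0,-5],[0,0,0],0]]}}

```text
time: 16.55
tool_pos: [501.5, -331.9, 37.1]
eef_rot: [0.995, 0.104, -0.001, -0.001]
contact_force: [-0.0, 0.1, -7.3]
grip_width: 30.6
```

Request:
{"fn": "drive_tool", "kwargs": {"deltas": [[[0,0,-2],[0,0,0],0],[[0,0,-4.5],[0,0,0],0],[[0,0,-7],[0,0,0],0],[[0,0,-9.5],[0,0,0],0],[[0,0,-11],[0,0,0],0]]}}

```text
time: 16.97
tool_pos: [503.5, -333.3, 150.8]
eef_rot: [0.995, 0.104, 0.001, 0.001]
contact_force: [1.2, -0.8, -6.5]
grip_width: 30.5
```

```bash
python3 plan.py 593.5 -13.7 150 1.46;python3 - <<'E'
from h import *
p,d=read_camera('side');crop('side',p,270,60,100,120,4.8,'p21')
E
```

```text
t 16.97 pos [ 503.5 -333.3  150.8] yaw 11.92 F [ 1.2 -0.8 -6.5] M [-0.1  -0.1   0.02] w 30.5
shift cm [ 15.41 -29.41   0.05] turn [ 0.09 -0.1  10.46]
```

View pics/p21.png

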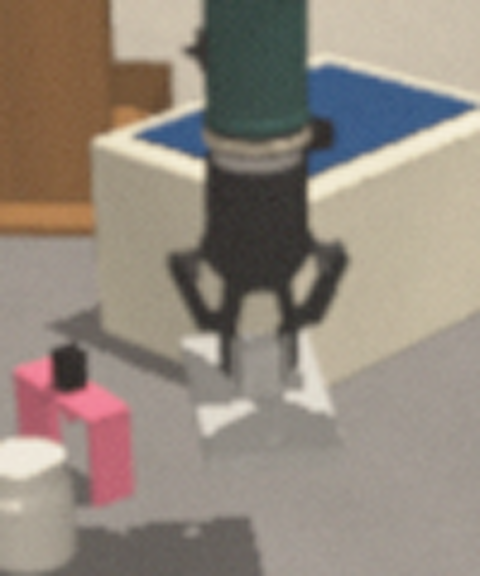

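Run:
```python
from h import *
for n in('top','side'):
    p,d=read_camera(n);np.savez(f'pics/{n}22.npz',p=p,d=d)
    crop(n,p,*((258,145,80,65,9) if n=='top' else(250,180,75,80,7.4)),n+'22')
```

```text
(no output)
```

View pics/top22.png

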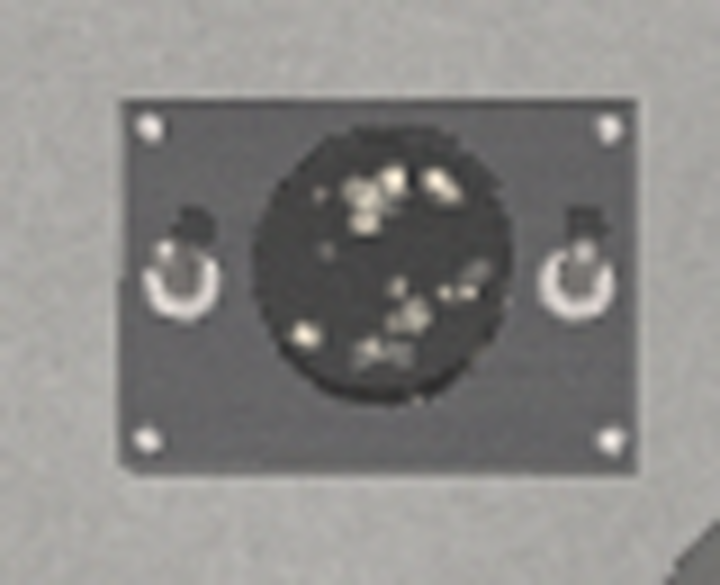

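View pics/side22.png

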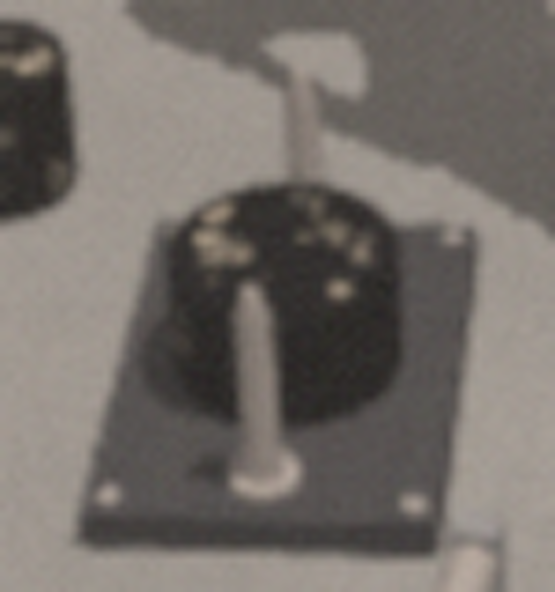

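Run:
```python
from meas import *
f=lambda a,o,k:(np.array(a,float)+.5)/k-.5+o
T=f([(164,250),(584,250)],(258,145),9);S=f([(252,287),(299,76)],(250,180),7.4)
W=ray('top',T,117);print('top tips',W.round(1),W.mean(0).round(1))
W=ray('side',S,117);print('side tips',W.round(1),W.mean(0).round(1))
R=f([(182,282),(577,282)],(258,145),9);W=ray('top',R,22);print('rings',W.round(1),W.mean(0).round(1))
R=f([(264,475)],(250,180),7.4);W=ray('side',R,22);print('side ring',W.round(1))
p=np.load('pics/top22.npz')['p'];V=p.max(2)
B=[]
for b in((270,154,279,163),(321,154,331,163),(270,189,279,197),(321,189,331,197)):
    g=up(V,*b);w=np.clip(g-130,0,None);y,x=np.mgrid[:g.shape[0],:g.shape[1]]
    iy,ix=np.unravel_index(w[8:-8,8:-8].argmax(),w[8:-8,8:-8].shape);w=w*(np.hypot(x-ix-8,y-iy-8)<16)
    B.append(ray('top',px([(x*w).sum()/w.sum(),(y*w).sum()/w.sum()],b[0],b[1]),20)[0])
B=np.array(B);print('bolts',B.mean(0).round(1))
S=np.load('pics/side22.npz')['p']
Bs=ray('side',f([(107,493),(413,503),(453,234)],(250,180),7.4),20);print(Bs.round(1),(Bs[0]+Bs[2])/2)
# core: top ellipse
c,m=cont(V,(284,156,317,192),88,True,close=31);W=ray('top',c,80)[:,:2].astype(np.float32);print('core',cv2.minEnclosingCircle(W),fit('top',c,80))
```

```text
top tips [[591.4  66.7 117. ]
 [595.8 -94.  117. ]] [593.6 -13.7 117. ]
side tips [[589.5  64.9 117. ]
 [593.6 -90.1 117. ]] [591.6 -12.6 117. ]
rings [[591.4  66.1  22. ]
 [595.8 -94.3  22. ]] [593.6 -14.1  22. ]
side ring [[589.9  69.1  22. ]]
bolts [593.5 -14.   20. ]
[[ 654.    82.8   20. ]
 [ 525.9   80.    20. ]
 [ 530.  -108.9   20. ]] [591.95640516 -13.04073663  20.        ]
core ((599.677490234375, -26.731857299804688), 70.9062271118164) ('c', array([602.1, -26.5]), 'cen', array([593.2, -16.3]), array([106.4, 135.2]), 45.53)
```

Request:
{"fn": "drive_tool", "kwargs": {"deltas": [[[0.7,-1.3,-0.3],[0,0,0.5],0],[[2,-3.8,-0.5],[0,0,1.5],0],[[3.6,-6.8,-0.5],[0,0,3],0],[[5.2,-9.8,-0.5],[0,0,4.5],0],[[6.8,-12.9,-0.5],[0,0,6],0]]}}

```text
time: 17.53
tool_pos: [540.9, -190.9, 149.9]
eef_rot: [0.999, 0.05, -0.002, -0.001]
contact_force: [-0.2, -0.3, -6.9]
grip_width: 30.7
```

```bash
python3 plan.py 593.5 -13.7 150 1.5
```

```text
t 17.53 pos [ 540.9 -190.9  149.9] yaw 5.77 F [-0.2 -0.3 -6.9] M [ 0.03 -0.06  0.01] w 30.7
shift cm [  7.01 -17.1   -0.  ] turn [-0.13  0.25  4.27]
```

Request:
{"fn": "drive_tool", "kwargs": {"deltas": [[[1.3,-3.2,0],[0,0,1],0],[[2.6,-6.4,0],[0,0,2],0],[[3.9,-9.6,0],[0,0,3],0],[[5.1,-12.6,0],[0,0,3.8],0],[[6,-14.8,0],[0,0,4.2],0]]}}

```text
time: 17.95
tool_pos: [585.5, -36.1, 149.8]
eef_rot: [1.0, 0.015, -0.002, -0.001]
contact_force: [-0.7, -0.3, -6.7]
grip_width: 30.9
```

Request:
{"fn": "drive_tool", "kwargs": {"deltas": [[[0.5,-1.2,0],[0,0,0],0],[[0.5,-1.2,0],[0,0,0],0],[[0.5,-1.2,0],[0,0,0],0]]}}

```text
time: 18.2
tool_pos: [590.5, -26.8, 150.7]
eef_rot: [1.0, 0.016, -0.002, 0.0]
contact_force: [-0.4, -1.1, -7.2]
grip_width: 30.7
```

```bash
python3 plan.py 593.5 -13.7 150 1.5
```

```text
t 18.2 pos [590.5 -26.8 150.7] yaw 1.83 F [-0.4 -1.1 -7.2] M [-0.01 -0.02 -0.01] w 30.7
shift cm [ 0.35 -1.3   0.06] turn [0.02 0.23 0.33]
```

Request:
{"fn": "drive_tool", "kwargs": {"deltas": [[[0.15,-0.6,0],[0,0,0.3],0],[[0.3,-1.2,0],[0,0,0.3],0],[[0.3,-1.2,0.3],[0,0,0.3],0],[[0.3,-1.2,0.6],[0,0,0.3],0],[[0.3,-1.2,0.6],[0,0,0.3],0]]}}

```text
time: 18.62
tool_pos: [593.8, -15.6, 145.8]
eef_rot: [1.0, 0.012, -0.001, 0.0]
contact_force: [0.3, 0.3, -6.8]
grip_width: 30.7
```

```bash
python3 plan.py 593.5 -13.7 140 1.5;python3 - <<'E'
from h import *
for n in('top','side'):
    p,d=read_camera(n);np.savez(f'pics/{n}23.npz',p=p,d=d)
    crop(n,p,*((258,145,80,65,9) if n=='top' else(250,150,85,100,6)),n+'23')
E
python3 plan.py 593.5 -13.7 140 1.5
```

```text
t 18.62 pos [593.8 -15.6 145.8] yaw 1.39 F [ 0.3  0.3 -6.8] M [-0.01  0.04  0.01] w 30.7
shift cm [-0.02 -0.19  0.58] turn [ 0.01  0.1  -0.11]
t 18.72 pos [594.1 -15.6 146.5] yaw 1.38 F [ 0.  -0.4 -7.3] M [0.02 0.02 0.02] w 30.8
shift cm [-0.06 -0.19  0.65] turn [ 0.01  0.05 -0.12]
```

View pics/top23.png

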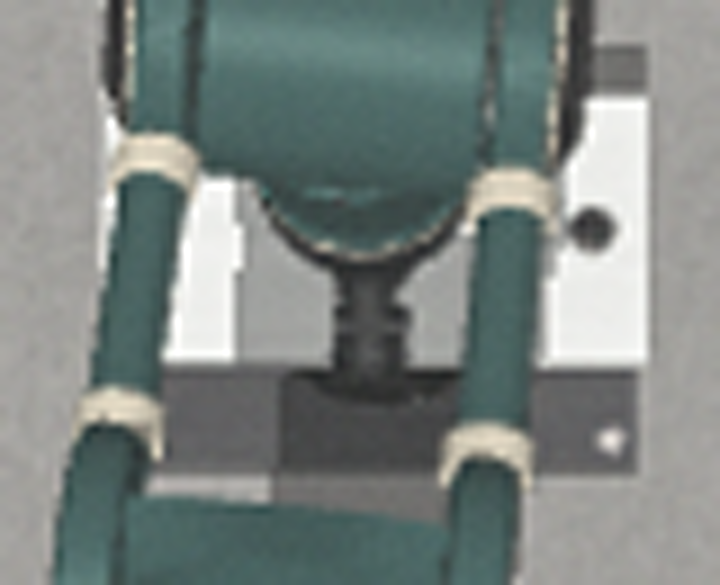

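View pics/side23.png

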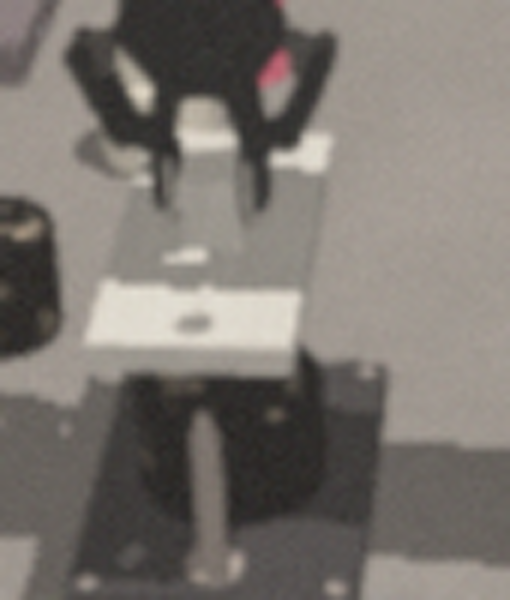

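Run:
```python
from meas import *
V=np.load('pics/top23.npz')['p'].max(2);c,m=cont(V,(319,165,329,176),170,True);print('top right hole',fit('top',c,173.7))
# platen right end edge y, near edge x from top
V=np.load('pics/side23.npz')['p'].max(2);print(V[200:207,274:292])
c,m=cont(V,(276,199,290,207),175,True);print(c.mean(0),'side left hole',fit('side',c,173.7))
```

```text
top right hole ('c', array([600.1, -91.4]), 'cen', array([597.3, -90.6]), array([27.7, 24.5]), 1.41)
[[224 222 223 225 224 224 223 221 221 219 222 223 225 224 223 221 222 222]
 [224 223 223 224 223 225 223 220 213 212 219 222 224 223 223 223 222 224]
 [225 223 226 224 223 221 204 197 190 185 194 212 222 223 223 221 223 223]
 [223 222 225 224 219 201 174 160 158 156 164 201 220 222 222 221 222 223]
 [224 225 225 223 215 191 170 164 160 159 175 203 221 223 222 223 222 222]
 [224 224 223 224 222 207 195 189 188 193 205 219 224 223 224 224 222 222]
 [223 223 224 221 222 221 219 213 217 221 221 220 223 221 222 220 220 220]]
[282.02279412 203.46691176] side left hole ('c', array([590. ,  68.4]), 'cen', array([589.8,  68.6]), array([13.5, 11.4]), 3.79)
```

Run:
```python
from meas import *
V=np.load('pics/top23.npz')['p'].max(2);print(V[164:178,317:331])
for b in ((320,166,329,176),(321,166,328,175)):
  for t in(110,130,150,165):
    c,m=cont(V,b,t,True);print(t,'top right hole',fit('top',c,173.7))
V=np.load('pics/side23.npz')['p'].max(2)
for t in(190,200):
    c,m=cont(V,(276,199,290,208),t,True);print(t,'side left hole',fit('side',c,173.7))
```

```text
[[168 114 114 178 244 238 235 237 236 235 238 239 237 151]
 [208 193 159 177 243 238 237 236 238 238 239 240 236 154]
 [204 187 160 176 243 239 238 238 238 237 237 239 235 152]
 [211 192 158 157 242 235 225 232 237 239 237 239 236 153]
 [166 201 149 171 230 151  90 119 180 236 238 239 235 150]
 [ 89 137 184 156 140  62  67  66 101 194 240 237 234 156]
 [ 93 140 192 153  94  65  73  69  79 163 243 239 236 155]
 [ 87 111 147 159 142  87  87  73  99 206 243 240 235 154]
 [ 90 124 163 185 218 142 129 114 169 237 238 237 234 151]
 [ 95 136 178 244 239 229 210 210 240 237 234 236 232 153]
 [ 93 135 176 240 238 239 238 239 237 237 236 237 235 155]
 [ 93 146 193 240 239 238 239 237 237 238 239 241 237 153]
 [ 96 182 246 238 236 236 236 235 235 236 238 239 236 150]
 [ 93 179 243 236 235 236 236 235 237 237 236 238 237 152]]
110 top right hole ('c', array([595.8, -95. ]), 'cen', array([596. , -94.7]), array([13.8, 13.3]), 46.7)
130 top right hole ('c', array([595.7, -94.9]), 'cen', array([595.9, -94.6]), array([15. , 14.8]), 46.27)
150 top right hole ('c', array([596.2, -94.2]), 'cen', array([595.8, -94.3]), array([17.8, 15.9]), 55.78)
165 top right hole ('c', array([596.7, -91.6]), 'cen', array([596. , -93.2]), array([24.3, 16.8]), 73.02)
110 top right hole ('c', array([596.1, -94.4]), 'cen', array([596. , -94.5]), array([15. , 13.4]), 53.74)
130 top right hole ('c', array([596. , -94.5]), 'cen', array([595.9, -94.6]), array([16. , 14.9]), 52.01)
150 top right hole ('c', array([596. , -94.2]), 'cen', array([595.8, -94.6]), array([17.5, 15.7]), 64.81)
165 top right hole ('c', array([595.6, -94.8]), 'cen', array([595.7, -94.7]), array([16.8, 17.9]), 1.39)
190 side left hole ('c', array([590.3,  68.8]), 'cen', array([590.1,  68.8]), array([16.3, 15.7]), 9.74)
200 side left hole ('c', array([590.3,  68.9]), 'cen', array([590.1,  68.7]), array([18.7, 18.1]), 25.29)
```

Request:
{"fn": "drive_tool", "kwargs": {"deltas": [[[-0.03,-0.05,0.6],[0,0,0],0],[[-0.03,-0.05,1.4],[0,0,0],0],[[-0.03,-0.05,2.2],[0,0,0],0],[[-0.03,-0.05,2.8],[0,0,0],0],[[-0.03,-0.05,3],[0,0,0],0]]}}

```text
time: 19.13
tool_pos: [592.7, -14.6, 114.5]
eef_rot: [1.0, 0.012, -0.002, -0.0]
contact_force: [-0.2, 0.2, -7.5]
grip_width: 30.9
```

Request:
{"fn": "drive_tool", "kwargs": {"deltas": [[[0,0,0],[0,0,0],0],[[0,0,0],[0,0,0],0]]}}

```text
time: 19.3
tool_pos: [594.1, -14.6, 116.5]
eef_rot: [1.0, 0.012, -0.0, -0.0]
contact_force: [0.1, 0.6, -6.9]
grip_width: 30.8
```

```bash
python3 plan.py 594 -15.2 108 1.5;python3 - <<'E'
from h import *
for n in('top','side'):
    p,d=read_camera(n);np.savez(f'pics/{n}24.npz',p=p,d=d)
    crop(n,p,*((258,145,80,65,9) if n=='top' else(250,160,85,100,6)),n+'24')
E
python3 plan.py 594 -15.2 108 1.5
```

```text
t 19.3 pos [594.1 -14.6 116.5] yaw 1.42 F [ 0.1  0.6 -6.9] M [-0.01  0.01  0.02] w 30.8
shift cm [-0.01  0.06  0.85] turn [-0.    0.04 -0.08]
t 19.4 pos [594.7 -14.7 117.3] yaw 1.42 F [-0.3  0.2 -7.6] M [ 0.   -0.08 -0.05] w 31.3
shift cm [-0.08  0.05  0.93] turn [ 0.01 -0.05 -0.08]
```

View pics/top24.png

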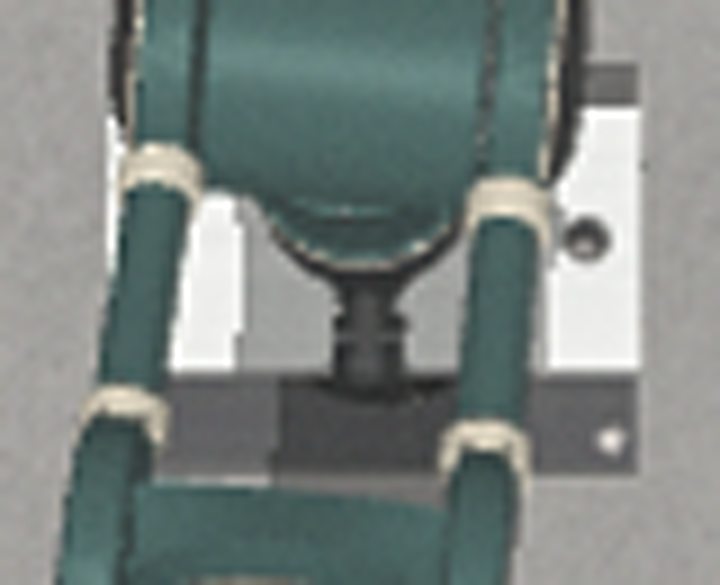

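View pics/side24.png

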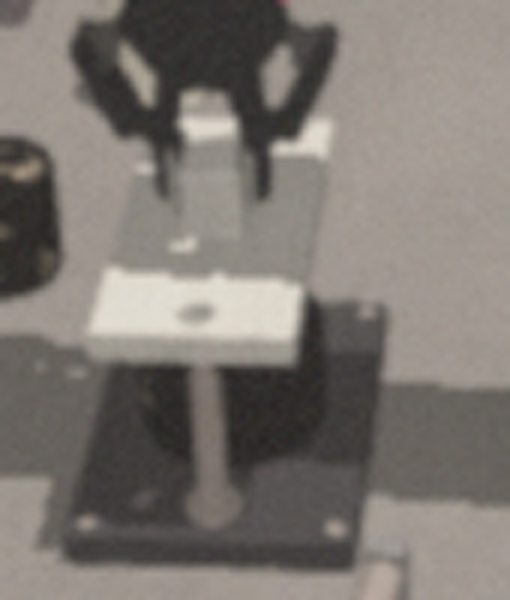

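Run:
```python
from meas import *
V=np.load('pics/top24.npz')['p'].max(2)
for t in(150,165,190):
    g=up(V,320,167,328,176);m=(g<t).astype(np.uint8);m=cv2.morphologyEx(m,cv2.MORPH_CLOSE,np.ones((31,31)))
    c=max(cv2.findContours(m,0,1)[0],key=cv2.contourArea).reshape(-1,2);print(t,'hole',fit('top',px(c,320,167),144.5))
V=np.load('pics/side24.npz')['p'].max(2)
for t in(190,200):
    c,m=cont(V,(276,208,290,217),t,True);print(t,'side left hole',fit('side',c,144.5))
```

```text
150 hole ('c', array([596.3, -92.8]), 'cen', array([596.1, -92.3]), array([16.2, 19.1]), 1.4)
165 hole ('c', array([596.2, -89.1]), 'cen', array([596.2, -92.1]), array([25.9, 21.8]), 60.0)
190 hole ('c', array([596.5, -93.3]), 'cen', array([597.3, -92.1]), array([30.3, 19.9]), 1.4)
190 side left hole ('c', array([590.5,  69.2]), 'cen', array([590.6,  69.5]), array([16.4, 15.6]), 73.45)
200 side left hole ('c', array([590.7,  69.6]), 'cen', array([590.8,  69.7]), array([18.8, 17.5]), 55.66)
```

Request:
{"fn": "drive_tool", "kwargs": {"deltas": [[[-0.06,0.05,0],[0,0,0],0],[[-0.06,0.05,0.3],[0,0,0],0],[[-0.06,0.05,0.6],[0,0,0],0],[[-0.06,0.05,0.9],[0,0,0],0],[[-0.06,0.05,0.9],[0,0,0],0]]}}

```text
time: 19.82
tool_pos: [592.9, -15.1, 106.8]
eef_rot: [1.0, 0.012, -0.001, -0.0]
contact_force: [0.1, -0.2, -6.3]
grip_width: 30.9
```

```bash
python3 plan.py 594 -15.2 100 1.5
```

```text
t 19.82 pos [592.9 -15.1 106.8] yaw 1.42 F [ 0.1 -0.2 -6.3] M [ 0.06  0.02 -0.01] w 30.9
shift cm [0.12 0.01 0.68] turn [-0.01  0.1  -0.08]
```

Request:
{"fn": "drive_tool", "kwargs": {"deltas": [[[0.05,0,0.15],[0,0,0],0],[[0.05,0,0.3],[0,0,0],0],[[0.05,0,0.45],[0,0,0],0],[[0.05,0,0.6],[0,0,0],0],[[0.05,0,0.6],[0,0,0],0]]}}

```text
time: 20.23
tool_pos: [593.9, -15.1, 101.4]
eef_rot: [1.0, 0.012, -0.0, -0.0]
contact_force: [-0.6, -0.6, -6.9]
grip_width: 30.8
```

```bash
python3 plan.py 594 -15.2 95 1.5;python3 - <<'E'
from meas import *
for n in('top','side'):
    p,d=read_camera(n);np.savez(f'pics/{n}25.npz',p=p,d=d)
    crop(n,p,*((310,155,30,30,20) if n=='top' else(250,160,85,100,6)),n+'25')
E
```

```text
t 20.23 pos [593.9 -15.1 101.4] yaw 1.42 F [-0.6 -0.6 -6.9] M [-0.08  0.04 -0.03] w 30.8
shift cm [0.01 0.01 0.64] turn [-0.    0.04 -0.08]
```

View pics/top25.png

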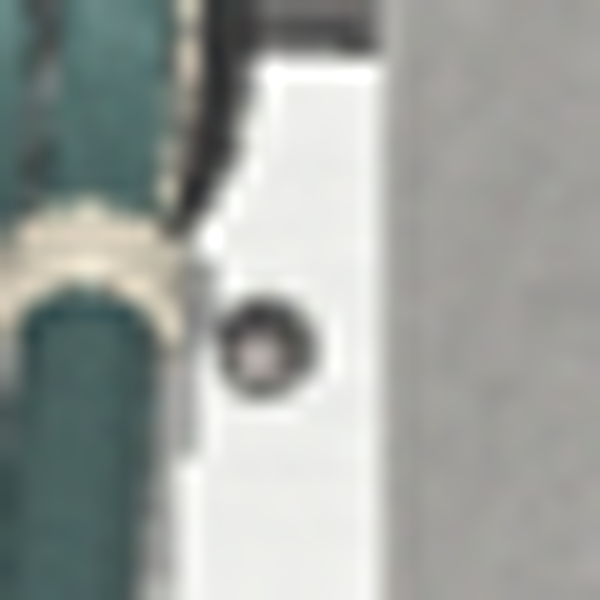

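View pics/side25.png

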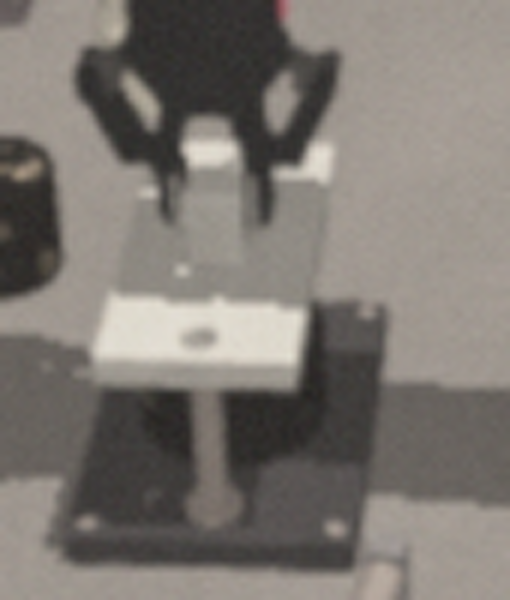

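Request:
{"fn": "drive_tool", "kwargs": {"deltas": [[[0.02,0,0.12],[0,0,0],0],[[0.03,0,0.24],[0,0,0],0],[[0.03,0,0.36],[0,0,0],0],[[0.03,0,0.36],[0,0,0],0]]}}

```text
time: 20.67
tool_pos: [594.2, -15.1, 97.9]
eef_rot: [1.0, 0.012, -0.0, -0.0]
contact_force: [0.0, -0.3, -7.7]
grip_width: 30.7
```

```bash
python3 plan.py 594 -15.2 95 1.5
```

```text
t 20.67 pos [594.2 -15.1  97.9] yaw 1.42 F [ 0.  -0.3 -7.7] M [ 0.02  0.04 -0.03] w 30.7
shift cm [-0.02  0.01  0.29] turn [-0.    0.03 -0.08]
```

Request:
{"fn": "drive_tool", "kwargs": {"deltas": [[[0,0,0.12],[0,0,0],0],[[0,0,0.24],[0,0,0],0],[[0,0,0.36],[0,0,0],0],[[0,0,0.36],[0,0,0],0]]}}

```text
time: 21.0
tool_pos: [594.1, -15.1, 94.3]
eef_rot: [1.0, 0.012, -0.0, -0.0]
contact_force: [0.5, -0.0, -6.5]
grip_width: 30.9
```

```bash
python3 plan.py 594 -15.2 95 1.5
```

```text
t 21.0 pos [594.1 -15.1  94.3] yaw 1.42 F [ 0.5 -0.  -6.5] M [ 0.05  0.08 -0.  ] w 30.9
shift cm [-0.01  0.01 -0.07] turn [-0.01  0.04 -0.08]
```

Request:
{"fn": "drive_tool", "kwargs": {"deltas": [[[0,0,0.1],[0,0,0],0],[[0,0,0.2],[0,0,0],0],[[0,0,0.3],[0,0,0],0],[[0,0,0.3],[0,0,0],0]]}}

```text
time: 21.33
tool_pos: [593.8, -15.0, 91.2]
eef_rot: [1.0, 0.012, -0.001, -0.0]
contact_force: [-1.9, 0.9, -6.1]
grip_width: 30.6
```

```bash
python3 plan.py 594 -15.2 70 1.5
```

```text
t 21.33 pos [593.8 -15.   91.2] yaw 1.43 F [-1.9  0.9 -6.1] M [0.17 0.4  0.11] w 30.6
shift cm [0.02 0.02 2.12] turn [-0.01  0.07 -0.07]
```

Request:
{"fn": "drive_tool", "kwargs": {"deltas": [[[0,0,0.1],[0,0,0],0],[[0,0,0.2],[0,0,0],0],[[0,0,0.3],[0,0,0],0],[[0,0,0.4],[0,0,0],0]]}}

```text
time: 21.67
tool_pos: [593.9, -15.0, 87.5]
eef_rot: [1.0, 0.012, -0.001, -0.0]
contact_force: [-4.4, 0.9, -4.6]
grip_width: 31.2
```

```bash
python3 plan.py 594 -15.2 70 1.5
```

```text
t 21.67 pos [593.9 -15.   87.5] yaw 1.43 F [-4.4  0.9 -4.6] M [0.33 0.82 0.23] w 31.2
shift cm [0.01 0.02 1.75] turn [-0.01  0.07 -0.07]
```

Request:
{"fn": "drive_tool", "kwargs": {"deltas": [[[-0.03,0,0],[0,0,-0.15],0],[[-0.04,0,0.1],[0,0,-0.15],0],[[-0.04,0,0.2],[0,0,-0.15],0],[[-0.04,0,0.3],[0,0,-0.15],0]]}}

```text
time: 22.0
tool_pos: [593.8, -15.1, 84.6]
eef_rot: [1.0, 0.014, -0.0, -0.0]
contact_force: [-3.1, 1.5, -4.5]
grip_width: 30.8
```

```bash
python3 plan.py 594 -15.2 70 1.5
```

```text
t 22.0 pos [593.8 -15.1  84.6] yaw 1.55 F [-3.1  1.5 -4.5] M [ 0.23  0.87 -0.09] w 30.8
shift cm [0.02 0.02 1.46] turn [-0.01  0.03  0.05]
```

Request:
{"fn": "drive_tool", "kwargs": {"deltas": [[[-0.04,0,0.1],[0,0,0],0],[[-0.05,-0.02,0.2],[0,0,0],0],[[-0.05,-0.02,0.3],[0,0,0],0],[[-0.05,-0.02,0.4],[0,0,0],0]]}}

```text
time: 22.33
tool_pos: [593.8, -15.0, 80.7]
eef_rot: [1.0, 0.014, 0.0, 0.0]
contact_force: [-2.6, 1.5, -4.9]
grip_width: 30.9
```

```bash
python3 plan.py 594 -15.2 70 1.5
```

```text
t 22.33 pos [593.8 -15.   80.7] yaw 1.56 F [-2.6  1.5 -4.9] M [ 0.13  0.56 -0.17] w 30.9
shift cm [0.02 0.02 1.07] turn [ 0.01 -0.03  0.06]
```

Request:
{"fn": "drive_tool", "kwargs": {"deltas": [[[-0.03,-0.01,0.1],[0,0,0.05],0],[[-0.03,-0.02,0.2],[0,0,0.05],0],[[-0.03,-0.02,0.3],[0,0,0.05],0],[[-0.03,-0.02,0.4],[0,0,0.05],0]]}}

```text
time: 22.67
tool_pos: [593.8, -14.9, 76.7]
eef_rot: [1.0, 0.013, 0.001, 0.0]
contact_force: [-1.1, 0.7, -6.5]
grip_width: 30.8
```

```bash
python3 plan.py 594 -15.2 70 1.5
```

```text
t 22.67 pos [593.8 -14.9  76.7] yaw 1.52 F [-1.1  0.7 -6.5] M [ 0.05  0.22 -0.04] w 30.8
shift cm [0.02 0.03 0.67] turn [ 0.02 -0.06  0.02]
```

Request:
{"fn": "drive_tool", "kwargs": {"deltas": [[[0,0,0.1],[0,0,0],0],[[0,0,0.2],[0,0,0],0],[[0,0,0.3],[0,0,0],0],[[0,0,0.4],[0,0,0],0]]}}

```text
time: 23.0
tool_pos: [593.7, -14.9, 72.7]
eef_rot: [1.0, 0.013, 0.0, 0.0]
contact_force: [0.5, -0.4, -7.2]
grip_width: 30.9
```

```bash
python3 plan.py 594 -15.2 70 1.5
```

```text
t 23.0 pos [593.7 -14.9  72.7] yaw 1.51 F [ 0.5 -0.4 -7.2] M [ 0.    0.01 -0.04] w 30.9
shift cm [0.03 0.04 0.27] turn [ 0.01 -0.05  0.01]
```

Free-sliding. Now the last 4 mm gently.

Request:
{"fn": "drive_tool", "kwargs": {"deltas": [[[0,0,0.1],[0,0,0],0],[[0,0,0.2],[0,0,0],0],[[0,0,0.25],[0,0,0],0]]}}

```text
time: 23.25
tool_pos: [593.3, -14.8, 70.0]
eef_rot: [1.0, 0.013, 0.0, 0.0]
contact_force: [0.4, 0.2, -7.0]
grip_width: 30.9
```

Request:
{"fn": "drive_tool", "kwargs": {"deltas": [[[0,0,0.05],[0,0,0],0],[[0,0,0.1],[0,0,0],0]]}}

```text
time: 23.42
tool_pos: [593.3, -14.8, 69.1]
eef_rot: [1.0, 0.013, 0.0, 0.0]
contact_force: [-0.7, 0.8, -6.9]
grip_width: 31.0
```

```bash
python3 plan.py 594 -15.2 68.5 1.5
```

```text
t 23.42 pos [593.3 -14.8  69.1] yaw 1.52 F [-0.7  0.8 -6.9] M [0.01 0.01 0.06] w 31.0
shift cm [0.07 0.04 0.06] turn [ 0.   -0.    0.02]
```

Request:
{"fn": "drive_tool", "kwargs": {"deltas": [[[0,0,0.05],[0,0,0],0],[[0,0,0.05],[0,0,0],0]]}}

```text
time: 23.58
tool_pos: [593.2, -14.8, 68.6]
eef_rot: [1.0, 0.013, -0.0, 0.0]
contact_force: [-0.4, 0.2, -7.6]
grip_width: 30.7
```

Request:
{"fn": "drive_tool", "kwargs": {"deltas": [[[0,0,0.05],[0,0,0],0],[[0,0,0.05],[0,0,0],0]]}}

```text
time: 23.75
tool_pos: [593.3, -14.8, 68.5]
eef_rot: [1.0, 0.013, 0.0, -0.0]
contact_force: [-1.0, 0.1, -5.3]
grip_width: 31.0
```

Request:
{"fn": "drive_tool", "kwargs": {"deltas": [[[0,0,0.05],[0,0,0],0],[[0,0,0.05],[0,0,0],0]]}}

```text
time: 23.92
tool_pos: [593.3, -14.8, 68.5]
eef_rot: [1.0, 0.013, 0.0, 0.0]
contact_force: [-3.1, 0.0, -0.2]
grip_width: 30.6
```

```bash
python3 plan.py 594 -15.2 68.5 1.5
```

```text
t 23.92 pos [593.3 -14.8  68.5] yaw 1.52 F [-3.1  0.  -0.2] M [0.04 0.52 0.01] w 30.6
shift cm [0.07 0.05 0.  ] turn [ 0.   -0.01  0.02]
```

Request:
{"fn": "drive_tool", "kwargs": {"deltas": [[[0,0,0],[0,0,0],0.45],[[0,0,0],[0,0,0],0.5],[[0,0,0],[0,0,0],0.55],[[0,0,0],[0,0,0],0.65],[[0,0,0],[0,0,0],0.75]]}}

```text
time: 24.33
tool_pos: [593.9, -14.8, 68.2]
eef_rot: [1.0, 0.013, 0.001, 0.0]
contact_force: [0.0, 0.4, 0.3]
grip_width: 63.6
```

```bash
python3 plan.py 594 -15.2 68.5 1.5;python3 - <<'E'
from h import *
p,d=read_camera('side');crop('side',p,250,160,85,100,6,'side30')
E
```

```text
t 24.33 pos [593.9 -14.8  68.2] yaw 1.52 F [0.  0.4 0.3] M [0.07 0.03 0.04] w 63.6
shift cm [ 0.01  0.04 -0.03] turn [ 0.01 -0.07  0.02]
```

View pics/side30.png

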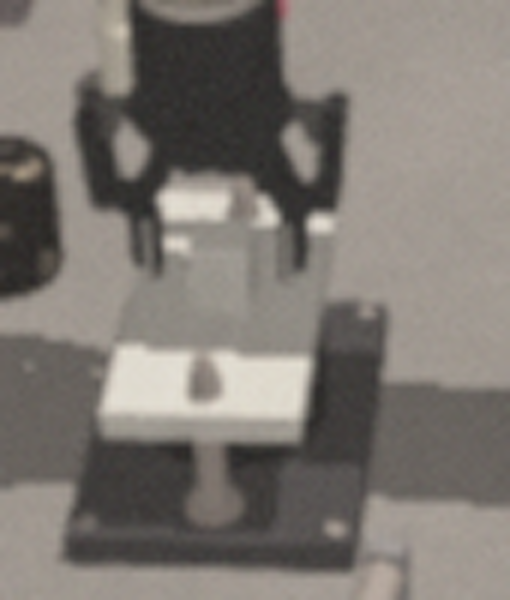

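Released, pins through both holes. Retreat straight up, then aside to look.

Request:
{"fn": "drive_tool", "kwargs": {"deltas": [[[0,0,-0.5],[0,0,0],1],[[0,0,-1.5],[0,0,0],1],[[0,0,-4],[0,0,0],1],[[0,0,-8],[0,0,0],1],[[0,0,-12],[0,0,0],1]]}}

```text
time: 24.8
tool_pos: [591.9, -14.6, 188.3]
eef_rot: [1.0, 0.013, -0.002, -0.0]
contact_force: [1.5, -0.4, -0.2]
grip_width: 85.3
```

Request:
{"fn": "drive_tool", "kwargs": {"deltas": [[[-1,1.5,-1],[0,0,0],1],[[-3,5,-2],[0,0,0],1],[[-5,9,-3],[0,0,0],1],[[-7,13,-3],[0,0,0],1],[[-8,17,-3],[0,0,0],1]]}}

```text
time: 25.22
tool_pos: [518.7, -181.6, 220.4]
eef_rot: [1.0, 0.014, 0.002, 0.001]
contact_force: [0.3, 0.7, -0.4]
grip_width: 85.4
```

Request:
{"fn": "drive_tool", "kwargs": {"deltas": [[[-1,4,0],[0,0,0],1],[[-2,8,0],[0,0,0],1],[[-2,12,0],[0,0,0],1],[[-2,14,0],[0,0,0],1],[[-2,14,0],[0,0,0],1]]}}

```text
time: 25.63
tool_pos: [502.8, -325.7, 218.8]
eef_rot: [1.0, 0.011, 0.001, 0.001]
contact_force: [-1.0, 0.8, -0.2]
grip_width: 85.3
```

```bash
python3 plan.py 594 -15.2 68.5 1.5;python3 - <<'E'
from h import *
for n in('top','side'):
    p,d=read_camera(n);np.savez(f'pics/{n}31.npz',p=p,d=d)
    crop(n,p,*((140,110,200,110,4) if n=='top' else(240,150,110,150,4)),n+'31')
crop('side',np.load('pics/side31.npz')['p'],262,245,75,65,9,'y31')
E
```

```text
t 25.63 pos [ 502.8 -325.7  218.8] yaw 1.26 F [-1.   0.8 -0.2] M [ 0.03 -0.    0.01] w 85.3
shift cm [  9.79 -30.89  14.96] turn [ 0.16 -0.07 -0.24]
```

View pics/top31.png

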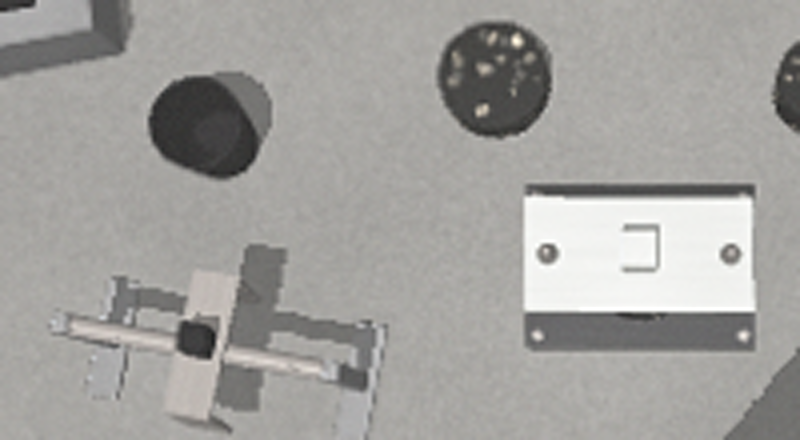

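View pics/side31.png

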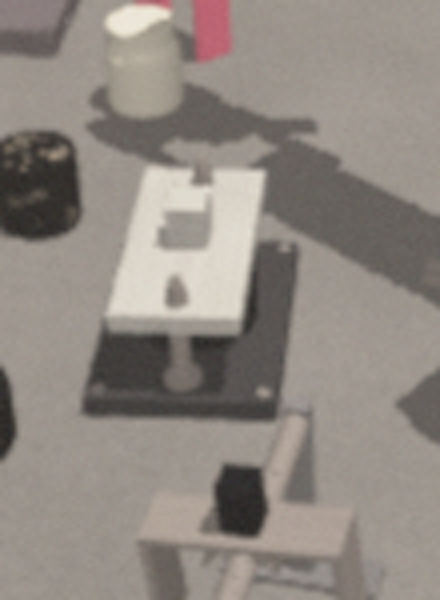

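View pics/y31.png

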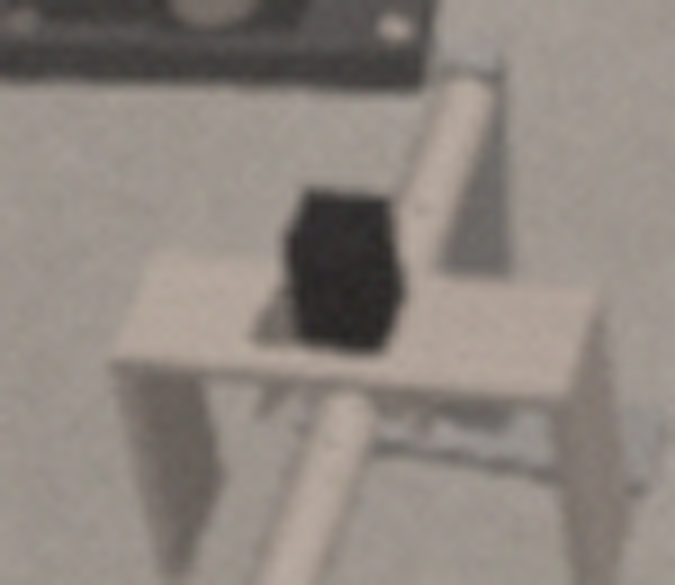

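Run:
```python
from h import *
a=np.radians(-8.5);ex=np.array([np.cos(a),np.sin(a)]);ey=np.array([-np.sin(a),np.cos(a)])
for n in('top','side'):
    d=np.load(f'pics/{n}31.npz')['d'];C=cloud(n,d);Q=C.reshape(-1,3)
    x=(Q[:,:2]-[497,350])@ex;y=(Q[:,:2]-[497,350])@ey
    m=(abs(x)<58)&(abs(x)>18)&(abs(y)<16)&(Q[:,2]>135)&(Q[:,2]<175)
    A=np.c_[x[m],np.ones(m.sum())];k,*_=np.linalg.lstsq(A,Q[m,2],rcond=None);print(n,'web n',m.sum(),'slope deg',np.degrees(np.arctan(k[0])).round(2),'z0',k[1].round(1))
    m=(abs(x)<20)&(abs(y)<20)&(Q[:,2]>175);print(' block top',np.percentile(Q[m,2],[50,90]).round(1))
    b=np.radians(1.5);u=(Q[:,:2]-[593.6,-13.9])@[np.cos(b),np.sin(b)];v=(Q[:,:2]-[593.6,-13.9])@[-np.sin(b),np.cos(b)]
    m=(abs(u)<45)&(abs(v)<95)&(abs(v)>22)&(abs(abs(v)-80)>13)&(Q[:,2]>80)&(Q[:,2]<112)
    k,*_=np.linalg.lstsq(np.c_[u[m],v[m],np.ones(m.sum())],Q[m,2],rcond=None);print(' platen tilt deg',np.degrees(k[:2]).round(2),'z',k[2].round(1),m.sum())
    m=(abs(Q[:,0]-400)<30)&(abs(Q[:,1]-100)<30);print(' bench',np.median(Q[m,2]).round(1))
```

```text
top web n 224 slope deg -5.62 z0 155.0
 block top [188.8 192.9]
 platen tilt deg [0.08 0.11] z 95.5 677
 bench -0.5
side web n 310 slope deg -5.8 z0 153.7
 block top [187.8 190.4]
 platen tilt deg [0.33 0.05] z 93.9 392
 bench -1.6
```

Run:
```python
from cell import *
print(sign_off()); print(sense()['time'])
```

```text
the job is handed in; nothing more can be done
None
the job is handed in; nothing more can be done
```

The yoke hangs on the rail and the platen lies flat on the core. I handed the job in at about 26 s of the 66 s allowed, with the gripper open and clear. The sign-off gave no verdict.

- **Yoke:** I lifted it straight off the core and lowered it onto the bar. It met the bar at the predicted seated height (reported TCP 126.7 mm, expected 126.9 mm). The last pictures show it at rest, astride the bar about mid-rail, with the web's top at about 155 mm, so the bar is home in the notch.
- **Yoke tilt:** It does not hang quite level. The depth data from both cameras gives a cant of about 5.7° about the bar. That fits the bar sitting about 1 mm off centre in the 20 mm notch. I left it that way.
- **Platen:** I lowered it over both pins with side forces of at most about 5 N, and let go once its weight was on the core. The final tilt is at most 0.3°. Its top reads 94–95.5 mm against a nominal 96 mm, which is within the depth error. Both pins show through the holes.
- **Core and bench:** The core did not move when the yoke came off. The platen covers it now, so I could not measure its centring again. I noticed no contact with anything else on the bench, but I did not measure the other things again.
- **Reported tool position:** The pictures showed the open fingertips about 50 mm above the reported TCP, where the text says 13 mm. I set the grasp heights from the pictures and crept down watching the force.

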